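# Hold a glass cell in the spot lamp's beam

## Robot

A 6-joint arm with a two-finger parallel gripper is mounted at the origin on the work surface. World frame = base frame: x ahead of the robot, y to its left, z up, the work surface at z = 0. Lengths are in mm, angles in rad, forces in N, time in s.
With the tool pointing down it reaches from about 275 to 825 mm from the base axis. Payload 5.2 kg.
Tool frame: the origin (TCP) lies at the very end of the fingers, on their centre line; the grasp point (between the pads) lies 19 mm behind it (env.grip_point_offset is the z of the grasp point in the tool frame, in mm); z points along the fingers, y is the direction in which the jaws open and shut (so a half turn about z gives the same grasp; the last joint's range is limited). The gripper opens to 93 mm and grips with 3 to 60 N. Pads are 15 mm wide; open, the fingers measure 128 mm over their backs; the gripper's body (75 mm by 188 mm) begins 65 mm behind the grasp point.
Start: joints at [-1.416, 0.259, 1.535, -0, 1.348, -0.203], TCP at [192.639, -515.165, 218.653] pointing down, gripper open.
Joint ranges: [-3.14, 3.14], [-0.91, 2.08], [0.19, 2.58], [-1.22, 4.36], [0.22, 2.71], [-3.12, 3.12]. Speed limits (rad/s): [2.57, 2.57, 3.14, 3.14, 3.14, 3.14].

## Interface

Orientations are given as a 3x3 rotation matrix whose columns are the frame's x, y, z axes.
In Python, from cell import env gives the robot as it stands.
- The arm moves only by the shell command python3 -m pendant 'ROWS'. ROWS is JSON, a list of rows, each an object of numbers: "claw": the closure in counts, from 0 (fully open) to 255 (shut); "tx", "ty", "tz": the shift along the tool's x, y, z in cm; "spin": the turn about the tool's z in rad. In form: [{"claw": .., "tx": .., "ty": .., "tz": .., "spin": ..}, ...]. A call has 1 to 5 rows; each row shifts and turns the commanded pose from where the row before left it, along the tool's axes as they then stand; what a row does not reach is not made up. A row lasts 1/8 s, in which the tool goes at most 62.5 mm and 10.7 degrees, less where a joint would pass 70% of its speed; a pose out of reach is approached as far as the arm can. A call is refused whole if a number of a shift passes 6.25 or a number of a turn 0.188, either way. A call with a gripper value outside its range is refused whole. The fingers move at their own pace and stop on an object; the grip force is fixed at half the most. Time passes only in rows, so rows that do not move let the fingers close. It gives the time, the measured TCP pose, the force and the opening at its end, in the units of the state.
- env.read_state(): the state, without advancing time (a new reading comes with each control period).
- env.snapshot(name): name is "scene" or "top"; returns a dict with "frame" (480x640x3 uint8, blue, green, red), "z_map" (480x640 float32, mm along the optical axis (not along the pixel's ray), 0 where there is no reading), "intrinsics" (3x3 intrinsics, pixels), "extrinsics" (4x4, takes a point from camera to world coordinates). Camera axes: x right, y down, z forward; pixel columns grow to the right and rows downward; lengths in mm; the calibration is good to about 2 mm. A picture is of the moment at which its call begins.
- env.job_done(): hands the job in, once; it reports no verdict.
The state is a dict: "time_s": time; "joints": joint angles; "joint_vel": joint speeds; "joint_efforts": joint torques, N m; "tool_pos": TCP position; "orientation": TCP orientation; "contact_force": force on the tool from outside, world axes, zero at the start; "wrist_torque": the same for the moment, N m; "width": finger opening in mm.
Only numpy, scipy, OpenCV 4.12 (cv2) and the standard library are available. Lean on these libraries where they do the work, as an engineer would, in place of code of your own. Each camera call takes 0.05 s, during which the arm holds its last target.

## Task

Before stones are looked at in it, the square glass cell on the cork mat has to be checked in the beam of the bench spot lamp. First turn and tilt the lamp's head by its ball handle so that the lamp points at the ring mark on the white screen; then pick up the cell by its two frosted faces only, never touching its two clear windows, and hold it upright in the beam, in the gap between lamp and screen, the windows facing squarely along the beam so that the light passes through both. The program finishes while still holding the cell there; leave everything else where it stands.

Things in the scene. Friction and masses are not known exactly. Their poses are not given: they have to be found in the camera images.
- lamp_swivel (a joint): swivel of the lamp's yoke on its fixed foot, about the vertical through the pivot; rad, positive turns the nose anticlockwise seen from above, 0 = along the foot's own front; range -1.3 to 1.3. Stiff (0.12 N m friction): stays where it is left
- lamp_tilt (a joint): tilt of the lamp's head about the level axis through the pivot; rad, 0 = beam level, positive = nose up; range -0.6 to 0.6. Stiff (0.14 N m friction): stays where it is left
- lamp_pivot (a point): point where the swivel and tilt axes cross, inside the lamp's aluminium barrel (barrel 44 mm diameter, flared to 52 at the nose, 140 long, from 75 behind to 65 ahead of the pivot), 140 mm above the table. Turns with the head: x = along the beam, forwards; z = up out of the barrel's top. The lamp stands on a round foot 100 mm across
- lamp_nose (a point): centre of the lamp's front lens, 65 mm ahead of the pivot on the barrel's axis; turns with the head: x = along the beam, outwards, y = to the beam's left, z = up
- lamp_ball (a point): centre of the ball handle, a black ball of 24 mm diameter on a thin stalk (8 mm), 60 mm behind the pivot and 62 mm above the barrel's axis (40 mm above the barrel's top). Can be gripped from above across the barrel
- screen_mark (a point): centre of the ring mark (50 mm inside diameter, black dots) on the screen's face, 140 mm above the table. The screen is a fixed white upright plate 100 wide, 6 thick, 190 high on a wooden foot; x = into the plate, away from the lamp's side; y along the plate, level; z up
- cell: open square glass cell (cuvette), 60 high, standing on the cork mat; origin at the centre of its underside, z up. Its two frosted faces (white, 26 wide, 60 high) look along its +y and -y, 26 mm apart outside to outside; its two clear windows look along its +x and -x. About 70 g, a half turn makes no difference
- cell_windows: the cell's two clear windows as one part fixed to the cell, same origin and axes: panes 20 wide (cell's y), 55 high (from 4 to 59 above the underside), their outer faces at x = +14 and -14 mm, standing 1 mm proud of the frosted plates' edges. Not to be touched
- cell_middle (a point): middle of the cell, 30 mm above its underside, same axes as the cell
- mat: fixed cork mat, 150 x 150 x 6, origin under its centre; the cell stands on it
- mug: red mug, 80 across, 90 high; a bystander, origin near its underside
- bowl: small white bowl, 84 across, 45 high; a bystander, origin near its underside
- bench_block: square steel bench block, 60 x 60 x 25; a bystander, origin near its underside
- flask: small capped amber bottle, 36 across, 75 high; a bystander, origin near its underside
- hammer: hammer lying down; a bystander, origin near its underside
- burnisher: straight hand tool with a handle, lying down; a bystander, origin near its underside
- pliers: pliers with red handles, lying down, about 125 long; a bystander, origin near its underside

How it is judged:
By the outcome, as a careful person would: the job done as asked, in the order asked, and still so for the second after the job is handed in, while the arm keeps its last pose, push and grip.
It also fails if it takes over 54 s, if anything falls off the work surface, if the arm or the gripper's body presses on something with over 40 N, if the wrist force passes 120 N, or if a joint passes its speed limit or range.

## Working session

There is one attempt and no reset: what is moved stays moved. The work goes in short steps, Python scripts to look and compute and a shell command to move; the robot and the scene stay as the last step left them, time stands still between calls to the robot, and variables do not carry over. Pictures are saved under pics/ and viewed, and the job is handed in when it is done.

```bash
ls; mkdir -p pics
python3 - <<'E'
from cell import env
import cv2,numpy as np
for n in("scene","top"):
    s=env.snapshot(n); cv2.imwrite(f"pics/{n}0.png",s["frame"]); np.savez(f"pics/{n}0.npz",**s)
    print(n,s["intrinsics"].round(1).tolist(),s["extrinsics"].round(3).tolist())
st=env.read_state(); print(st, env.grip_point_offset)
E
```

```text
pics
scene [[598.7, 0.0, 321.5], [0.0, 598.7, 249.4], [0.0, 0.0, 1.0]] [[0.72, 0.509, -0.472, 1140.357], [0.694, -0.54, 0.476, -590.734], [-0.013, -0.67, -0.742, 1099.054], [0.0, 0.0, 0.0, 1.0]]
top [[570.2, 0.0, 319.3], [0.0, 570.2, 238.5], [0.0, 0.0, 1.0]] [[0.009, -0.998, 0.063, 459.702], [-1.0, -0.01, -0.02, 37.026], [0.02, -0.063, -0.998, 1445.16], [0.0, 0.0, 0.0, 1.0]]
{'time_s': 0.1, 'joints': array([-1.41582597e+00,  2.59253422e-01,  1.53595987e+00, -1.55783275e-05,
        1.34800299e+00, -2.02803684e-01]), 'joint_vel': array([-0.00027933, -0.00161078, -0.00124932, -0.00129855,  0.00018761,
        0.00118417]), 'joint_efforts': array([ 2.85575195e-03, -4.38209903e+01, -2.84644854e+01,  7.21693528e-02,
        3.62291839e-02, -5.84840677e-05]), 'tool_pos': array([ 192.54229318, -514.67470956,  217.91535937]), 'orientation': array([[ 9.36677483e-01,  3.50193121e-01, -2.65619307e-04],
       [ 3.50193083e-01, -9.36676165e-01,  1.60182413e-03],
       [ 3.12148518e-04, -1.59341064e-03, -9.99998682e-01]]), 'contact_force': array([ 0.7234927 , -0.08493132, -0.23372913]), 'wrist_torque': array([-0.01872756,  0.00318755, -0.02910677]), 'width': 93.00889477285511} -18.8
```

View pics/scene0.png

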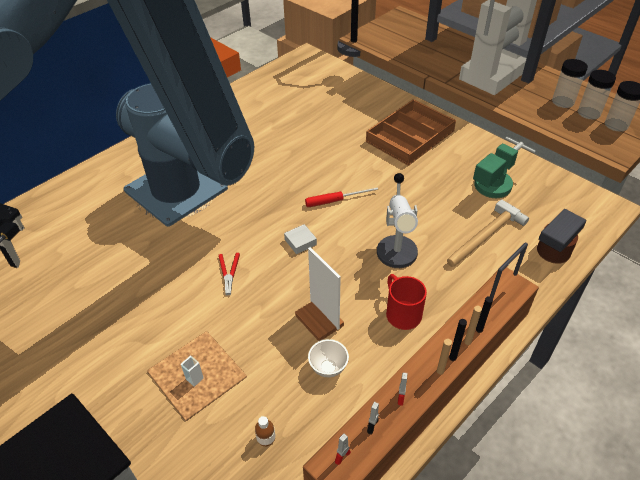

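View pics/top0.png

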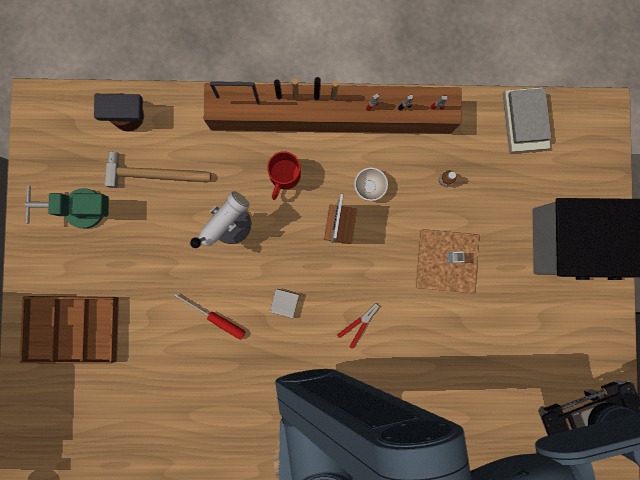

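```bash
cat > h.py <<'E'
import numpy as np, cv2
def load(n): return dict(np.load(f"pics/{n}.npz"))
def ray(s,u,v):
    K=s["intrinsics"];E=s["extrinsics"]
    d=E[:3,:3]@np.linalg.solve(K,np.array([u,v,1.]));return E[:3,3],d
def onz(s,u,v,z):
    c,d=ray(s,u,v);return c+d*(z-c[2])/d[2]
def px(s,P):
    K=s["intrinsics"];E=s["extrinsics"]
    q=K@(E[:3,:3].T@(np.asarray(P,float)-E[:3,3]));return q[:2]/q[2]
def two(s1,p1,s2,p2):
    c1,d1=ray(s1,*p1);c2,d2=ray(s2,*p2)
    t=np.linalg.lstsq(np.c_[d1,-d2],c2-c1,rcond=None)[0]
    a=c1+t[0]*d1;b=c2+t[1]*d2;return (a+b)/2,np.linalg.norm(a-b)
def cloud(s,x0,y0,x1,y1):
    v,u=np.mgrid[y0:y1,x0:x1];z=s["z_map"][y0:y1,x0:x1];K=s["intrinsics"];E=s["extrinsics"]
    P=np.stack([(u-K[0,2])/K[0,0]*z,(v-K[1,2])/K[1,1]*z,z],-1)@E[:3,:3].T+E[:3,3]
    return P,z>0
E
python3 - <<'E'
import cv2
t=cv2.imread("pics/top0.png");s=cv2.imread("pics/scene0.png")
def c(im,x,y,w,h,k,n): cv2.imwrite(n,cv2.resize(im[y:y+h,x:x+w],None,fx=k,fy=k,interpolation=cv2.INTER_CUBIC))
c(t,180,180,100,75,8,"pics/t_lamp.png");c(t,310,180,75,75,8,"pics/t_scr.png");c(t,410,222,75,75,8,"pics/t_cell.png")
c(s,290,160,140,110,5,"pics/s_lamp.png");c(s,285,240,75,105,5,"pics/s_scr.png");c(s,145,325,100,100,6,"pics/s_cell.png")
E
```

```text
(no output)
```

View pics/t_lamp.png

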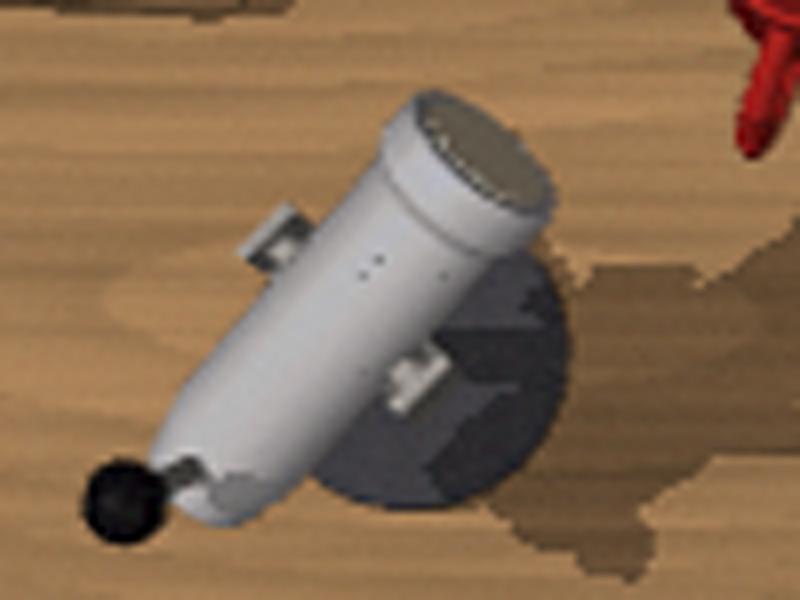

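View pics/t_scr.png

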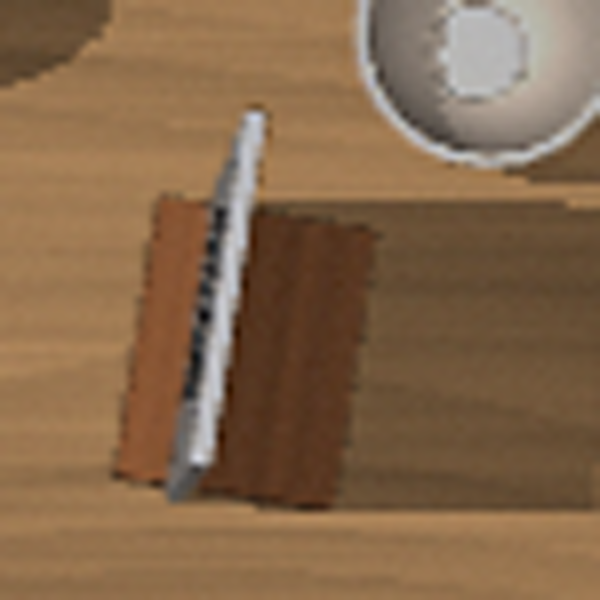

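View pics/t_cell.png

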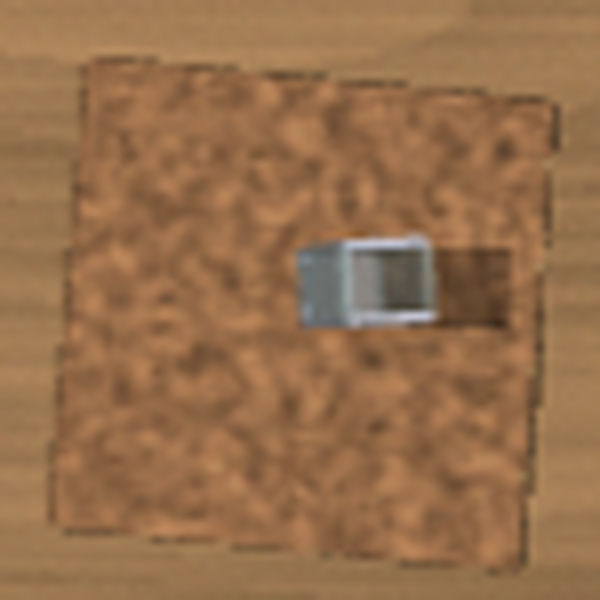

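View pics/s_lamp.png

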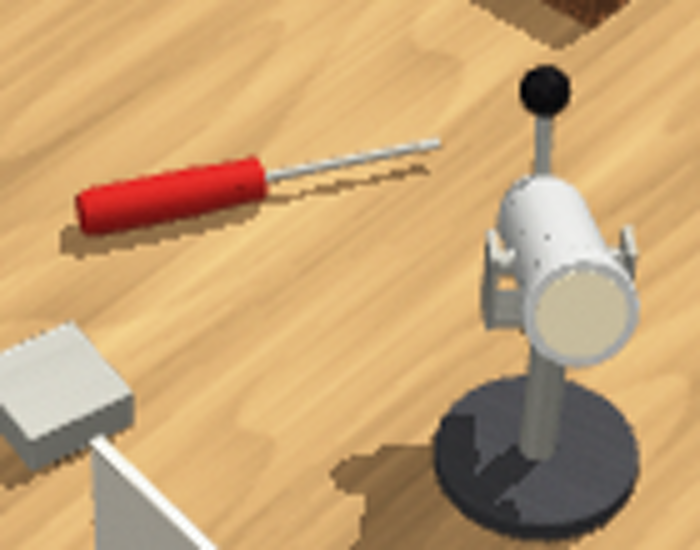

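View pics/s_scr.png

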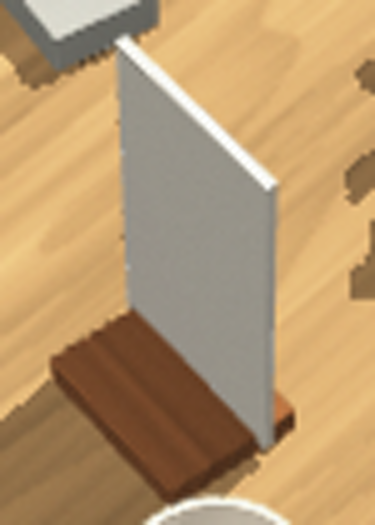

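View pics/s_cell.png

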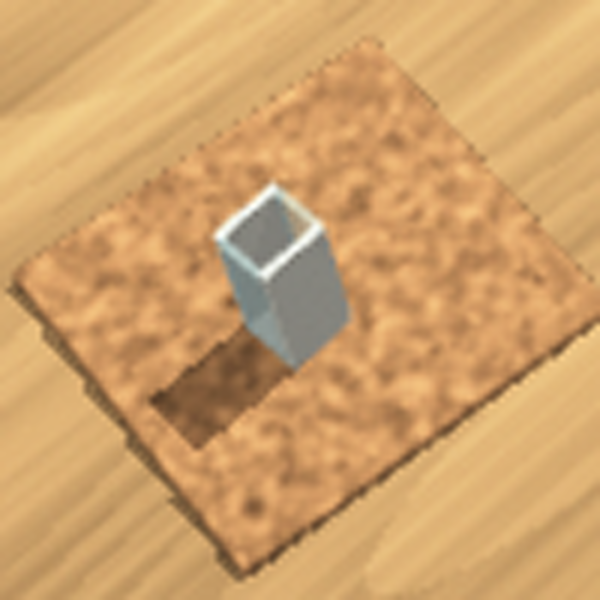

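```bash
python3 - <<'E'
from h import *
T=load("top0");S=load("scene0")
# ball
def dark(s,x0,y0,x1,y1,th=35):
    m=(s["frame"][y0:y1,x0:x1].max(-1)<th).astype(np.uint8)
    n,l,st,c=cv2.connectedComponentsWithStats(m);i=1+np.argmax(st[1:,4]);print(st[i],end=' ')
    cn=cv2.findContours((l==i).astype(np.uint8),0,1)[0][0];(cx,cy),r=cv2.minEnclosingCircle(cn);print(r)
    return c[i]+[x0,y0]
bt=dark(T,185,230,203,252);bs=dark(S,388,168,412,187)
print("ball px",bt,bs,"3d",two(T,bt,S,bs))
# depth cross-check ball
for s,p in((T,bt),(S,bs)):
    z=s["z_map"][int(round(p[1])),int(round(p[0]))];c,d=ray(s,*p);print("ball surf depth",z,c+d*(z+0),"ctr",c+d*(z+12/np.linalg.norm(d)))
# screen, scene cloud back face
P,ok=cloud(S,300,245,350,345)
E
python3 - <<'E'
from h import *
T=load("top0");S=load("scene0")
for n,s,b in(("S",S,(280,235,365,350)),("T",T,(310,180,385,255))):
    P,ok=cloud(s,*b);hsv=cv2.cvtColor(s["frame"],cv2.COLOR_BGR2HSV)[b[1]:b[3],b[0]:b[2]]
    m=ok&(hsv[...,1]<40)&(P[...,2]>40)&(P[...,2]<200)
    if n=="T": m&=(P[...,2]>180)
    if n=="S": m&=(P[...,2]<180)
    n_,l,st,c=cv2.connectedComponentsWithStats(m.astype(np.uint8));i=1+np.argmax(st[1:,4]);Q=P[l==i]
    print(n,st[i]);c=np.median(Q,0);
    vx,vy,x0,y0=cv2.fitLine(Q[:,:2].astype(np.float32),cv2.DIST_HUBER,0,.01,.01).ravel()
    t=(Q[:,:2]-[x0,y0])@[vx,vy];print("dir",vx,vy,"pt",x0,y0,"ends",np.percentile(t,[0,1,99,100]),"perp sd",np.std((Q[:,:2]-[x0,y0])@[-vy,vx]),"z",Q[:,2].min(),Q[:,2].max())
    for e in np.percentile(t,[0.5,99.5]): print(np.array([x0,y0])+e*np.array([vx,vy]))
for a in ((341.9,194.3),(335.1,238.0)): print(onz(T,*a,190))
E
```

```text
[ 6  8 10 10 80] 5.147915363311768
[ 6  6 10  9 67] 4.583884239196777
ball px [195.2    242.4125] [398.34328358 177.8358209 ] 3d (array([527.91052777, 286.36596574, 175.9745864 ]), np.float64(2.2861697220009325))
ball surf depth 1256.5295 [528.22980999 285.35105322 185.26770253] ctr [528.86927946 287.66831319 173.51094341]
ball surf depth 1388.2738 [528.61394055 283.41982655 178.06150432] ctr [523.40565169 290.86223996 170.22031756]
S [  29   19   31   69 1230]
dir 0.98944676 -0.14489675 pt 591.94086 -32.68889 ends [-54.00123068 -51.79155597  46.98222145  49.57600542] perp sd 1.147466912414909 z 40.341211589389104 179.93590156553228
[540.21341869 -25.11380945]
[638.79066779 -39.54967723]
T [ 24  14   9  44 112]
dir 0.9892395 -0.14630516 pt 590.7032 -28.791027 ends [-48.45272338 -47.70210801  48.25235228  48.76554325] perp sd 1.5979436232149395 z 180.74673242696485 195.30536356837797
[543.07983472 -21.74769542]
[638.79099816 -35.90305089]
[638.16678521 -37.23981898 190.        ]
[540.85762682 -22.84905194 190.        ]
```

Run:
```python
from h import *
T=load("top0");S=load("scene0")
L,g=two(T,(240.6,199.4),S,(406.6,222.6));print("lens",L,g)
B=np.array([527.9,286.4,176.]);d=L-B;print("yaw",np.arctan2(d[1],d[0]),"hor",np.hypot(d[0],d[1]))
# foot: dark gray in scene image, rim points
for s,b in((S,(370,230,425,272)),(T,(210,195,255,247))):
    P,ok=cloud(s,*b);f=s["frame"][b[1]:b[3],b[0]:b[2]].astype(int);m=ok&(f.max(-1)<95)&((f.max(-1)-f.min(-1))<25)
    m&=(P[...,2]<40)&(P[...,2]>-10);Q=P[m];print(len(Q),"z",np.percentile(Q[:,2],[5,50,95]))
    hull=cv2.convexHull(Q[:,:2].astype(np.float32)).reshape(-1,2)
    (cx,cy),r=cv2.minEnclosingCircle(hull);print("circ",cx,cy,r)
# barrel axis by depth clouds
for n,s,b in(("S",S,(385,180,420,240)),("T",T,(195,185,255,250))):
    P,ok=cloud(s,*b);m=ok&(P[...,2]>105)&(P[...,2]<185);Q=P[m];f=s["frame"][b[1]:b[3],b[0]:b[2]].astype(int)[m]
    k=f.min(-1)>60;Q=Q[k];print(n,len(Q),Q.mean(0));vx,vy,x,y=cv2.fitLine(Q[:,:2].astype(np.float32),cv2.DIST_HUBER,0,.01,.01).ravel();print(np.arctan2(vy,vx),x,y)
```

```text
lens [627.61701075 189.88158988 167.98633068] 1.5798797538294638
yaw -0.7690997938940081 hor 138.7778286514532
927 z [ 8.61004465 14.89980475 19.00457624]
circ 586.6301879882812 229.9003448486328 52.07487869262695
528 z [ 8.9156758  14.24661326 19.13193748]
circ 580.4176025390625 226.0910186767578 48.07500076293945
S 866 [594.46799824 214.3497175  156.43517088]
-0.718935 594.99854 212.90126
T 1202 [584.26690898 229.6058842  155.93794688]
-0.76454777 580.46576 231.54395
```

```bash
python3 -m pendant '[{"spin":-0.183,"tz":-1.5},{"spin":-0.183,"tz":-1.5},{"spin":-0.183,"tz":-1.5},{"spin":-0.183,"tz":-1.5},{"spin":-0.183}]'; python3 -m pendant '[{"spin":-0.183},{"spin":-0.183},{"spin":-0.183},{"spin":-0.183},{"spin":-0.183}]';python3 -m pendant '[{"spin":-0.183},{}]'
cat > st.py <<'E'
from cell import env
import numpy as np
s=env.read_state();R=s["orientation"];print("t",round(s["time_s"],2),"tcp",s["tool_pos"].round(1),"yawx",round(np.arctan2(R[1,0],R[0,0]),3),"zax",R[:,2].round(3),"F",s["contact_force"].round(1),"w",round(s["width"],1),"j",s["joints"].round(2))
import sys
if len(sys.argv)>3:
    t=np.array([float(a) for a in sys.argv[1:4]]);print("tool shift cm to target:",(R.T@(t-s["tool_pos"])/10).round(2))
if len(sys.argv)>4: print("spin",round((np.arctan2(R[1,0],R[0,0])-float(sys.argv[4])+np.pi)%(2*np.pi)-np.pi,3))
E
python3 st.py 528 286.5 250 2.373
```

```text
t 0.1 tcp [ 192.5 -514.7  217.9] yawx 0.358 zax [-0.     0.002 -1.   ] F [ 0.7 -0.1 -0.2] w 93.0 j [-1.42  0.26  1.54 -0.    1.35 -0.2 ]
tool shift cm to target: [ 59.48 -63.3   -3.09]
spin -2.015invalid input at $[0]: expected keys claw, tx, ty, tz, spin
invalid input at $[0]: expected keys claw, tx, ty, tz, spin
invalid input at $[0]: expected keys claw, tx, ty, tz, spin
```

```bash
python3 -m pendant '[{"claw":0,"tx":0,"ty":0,"tz":-1.5,"spin":-0.183},{"claw":0,"tx":0,"ty":0,"tz":-1.5,"spin":-0.183},{"claw":0,"tx":0,"ty":0,"tz":-1.5,"spin":-0.183},{"claw":0,"tx":0,"ty":0,"tz":-1.5,"spin":-0.183},{"claw":0,"tx":0,"ty":0,"tz":0,"spin":-0.183}]'; python3 -m pendant '[{"claw":0,"tx":0,"ty":0,"tz":0,"spin":-0.183},{"claw":0,"tx":0,"ty":0,"tz":0,"spin":-0.183},{"claw":0,"tx":0,"ty":0,"tz":0,"spin":-0.183},{"claw":0,"tx":0,"ty":0,"tz":0,"spin":-0.183},{"claw":0,"tx":0,"ty":0,"tz":0,"spin":-0.183}]';python3 -m pendant '[{"claw":0,"tx":0,"ty":0,"tz":0,"spin":-0.183},{"claw":0,"tx":0,"ty":0,"tz":0,"spin":0}]'; 
python3 st.py 528 286.5 250 2.373
```

```text
time_s: 0.72
tool_pos: [192.7, -515.6, 279.6]
orientation: [[0.288, 0.958, 0.0], [0.958, -0.288, -0.002], [-0.001, 0.001, -1.0]]
contact_force: [-0.3, -0.5, 0.1]
width: 92.9
time_s: 1.35
tool_pos: [192.6, -514.9, 278.1]
orientation: [[-0.583, 0.812, -0.0], [0.812, 0.583, 0.001], [0.001, 0.001, -1.0]]
contact_force: [0.3, -0.7, 0.2]
width: 93.2
time_s: 1.6
tool_pos: [192.6, -514.9, 278.2]
orientation: [[-0.716, 0.698, -0.0], [0.698, 0.716, 0.001], [0.001, 0.001, -1.0]]
contact_force: [0.2, 0.5, 0.4]
width: 93.0
t 1.6 tcp [ 192.6 -514.9  278.2] yawx 2.369 zax [-0.     0.001 -1.   ] F [0.2 0.5 0.4] w 93.0 j [-1.42  0.23  1.43  0.    1.48 -2.21]
tool shift cm to target: [31.91 80.8   2.89]
spin -0.004
```

```bash
python3 -m pendant '[{"claw":0,"tx":1.6,"ty":4,"tz":0,"spin":0},{"claw":0,"tx":1.8,"ty":4.6,"tz":0,"spin":0},{"claw":0,"tx":1.8,"ty":4.6,"tz":0,"spin":0},{"claw":0,"tx":1.8,"ty":4.6,"tz":0,"spin":0},{"claw":0,"tx":1.8,"ty":4.6,"tz":0,"spin":0}]'; python3 -m pendant '[{"claw":0,"tx":1.8,"ty":4.6,"tz":0,"spin":0},{"claw":0,"tx":1.8,"ty":4.6,"tz":0,"spin":0},{"claw":0,"tx":1.8,"ty":4.6,"tz":0,"spin":0},{"claw":0,"tx":1.8,"ty":4.6,"tz":0,"spin":0},{"claw":0,"tx":1.8,"ty":4.6,"tz":0,"spin":0}]';python3 -m pendant '[{"claw":0,"tx":1.8,"ty":4.6,"tz":0,"spin":0},{"claw":0,"tx":1.8,"ty":4.6,"tz":0,"spin":0},{"claw":0,"tx":1.8,"ty":4.6,"tz":0,"spin":0},{"claw":0,"tx":1.8,"ty":4.6,"tz":0,"spin":0},{"claw":0,"tx":1.8,"ty":4.6,"tz":0,"spin":0}]'
python3 st.py 528 286.5 220 2.373
```

```text
time_s: 2.22
tool_pos: [285.9, -291.6, 278.6]
orientation: [[-0.714, 0.7, 0.0], [0.7, 0.714, 0.0], [-0.0, 0.0, -1.0]]
contact_force: [1.3, 0.8, 0.4]
width: 92.8
time_s: 2.85
tool_pos: [381.6, -63.9, 278.8]
orientation: [[-0.714, 0.7, 0.001], [0.7, 0.714, -0.0], [-0.001, 0.0, -1.0]]
contact_force: [1.0, -1.0, 0.7]
width: 92.8
time_s: 3.48
tool_pos: [477.3, 163.9, 278.6]
orientation: [[-0.714, 0.7, 0.0], [0.7, 0.714, -0.0], [-0.0, -0.0, -1.0]]
contact_force: [0.8, -0.6, -1.1]
width: 93.2
t 3.48 tcp [477.3 163.9 278.6] yawx 2.366 zax [ 0. -0. -1.] F [ 0.8 -0.6 -1.1] w 93.2 j [ 0.11  0.14  1.54 -0.    1.46 -0.69]
tool shift cm to target: [ 4.96 12.31  5.85]
spin -0.007
```

```bash
python3 -m pendant '[{"claw":0,"tx":1.65,"ty":4.1,"tz":0,"spin":0},{"claw":0,"tx":1.65,"ty":4.1,"tz":0,"spin":0},{"claw":0,"tx":1.65,"ty":4.1,"tz":2,"spin":0},{"claw":0,"tx":0,"ty":0,"tz":3.5,"spin":0},{"claw":0,"tx":0,"ty":0,"tz":0,"spin":0}]'
python3 st.py 528 286.5 154 2.373
python3 - <<'E'
from cell import env
import cv2,numpy as np
for n in("scene","top"):
    s=env.snapshot(n); np.savez(f"pics/{n}1.npz",**s)
    f=s["frame"];c=f[140:260,340:480] if n=="scene" else f[170:290,150:310]
    cv2.imwrite(f"pics/{n}1.png",cv2.resize(c,None,fx=5,fy=5,interpolation=cv2.INTER_CUBIC))
E
```

```text
time_s: 4.1
tool_pos: [525.0, 284.7, 220.3]
orientation: [[-0.716, 0.698, -0.007], [0.698, 0.716, -0.002], [0.003, -0.007, -1.0]]
contact_force: [0.0, 0.1, -0.1]
width: 92.7
t 4.1 tcp [525.  284.7 220.3] yawx 2.368 zax [-0.007 -0.002 -1.   ] F [ 0.   0.1 -0.1] w 92.7 j [ 0.31  0.35  1.41 -0.    1.39 -0.49]
tool shift cm to target: [-0.11  0.38  6.63]
spin -0.005
```

View pics/scene1.png

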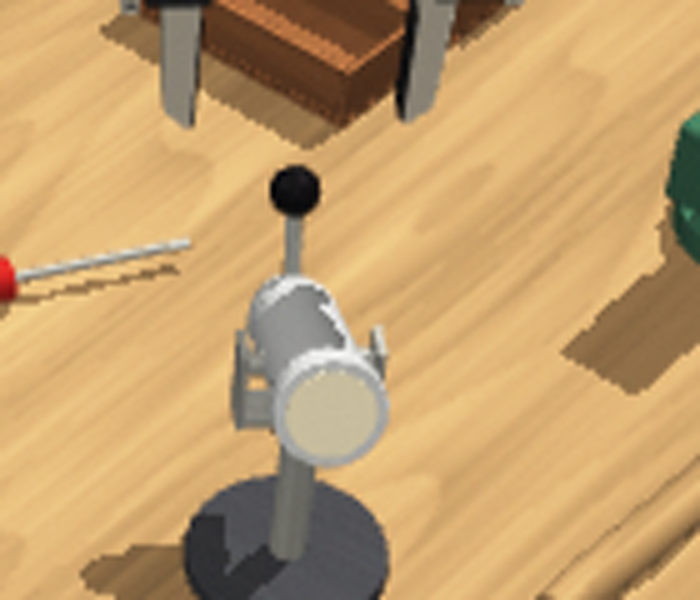

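View pics/top1.png

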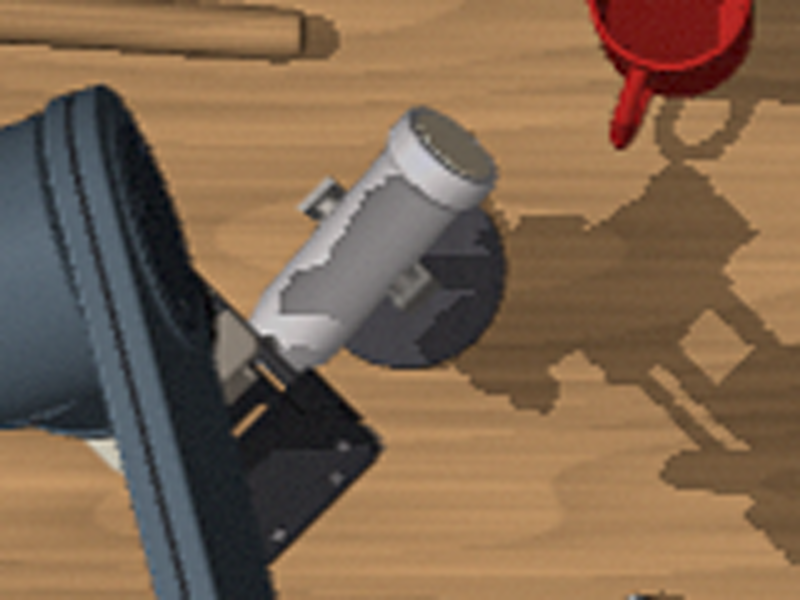

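```bash
python3 -m pendant '[{"claw":0,"tx":-0.1,"ty":0.35,"tz":2.2,"spin":0},{"claw":0,"tx":0,"ty":0,"tz":2.2,"spin":0},{"claw":0,"tx":0,"ty":0,"tz":2.2,"spin":0},{"claw":0,"tx":0,"ty":0,"tz":0,"spin":0}]'
python3 -m pendant '[{"claw":180,"tx":0,"ty":0,"tz":0,"spin":0},{"claw":255,"tx":0,"ty":0,"tz":0,"spin":0},{"claw":255,"tx":0,"ty":0,"tz":0,"spin":0},{"claw":255,"tx":0,"ty":0,"tz":0,"spin":0},{"claw":255,"tx":0,"ty":0,"tz":0,"spin":0}]'
```

```text
time_s: 4.7
tool_pos: [530.2, 286.1, 158.0]
orientation: [[-0.716, 0.698, -0.001], [0.698, 0.716, -0.0], [0.0, -0.001, -1.0]]
contact_force: [-0.2, -0.0, 0.7]
width: 92.9
time_s: 5.32
tool_pos: [530.3, 286.8, 157.7]
orientation: [[-0.717, 0.697, 0.0], [0.697, 0.717, 0.0], [-0.0, 0.0, -1.0]]
contact_force: [-0.6, 0.5, 0.1]
width: 47.1
```

```bash
python3 -m pendant '[{"claw":255,"tx":0,"ty":0,"tz":0.2,"spin":0},{"claw":255,"tx":0,"ty":0,"tz":0,"spin":0},{"claw":255,"tx":0,"ty":0,"tz":0,"spin":0},{"claw":255,"tx":0,"ty":0,"tz":0,"spin":0}]'
python3 st.py 528 286.5 154 2.373
```

```text
time_s: 5.82
tool_pos: [529.9, 286.6, 155.4]
orientation: [[-0.717, 0.697, -0.001], [0.697, 0.717, -0.0], [0.0, -0.001, -1.0]]
contact_force: [-1.3, -0.9, -0.7]
width: 22.4
t 5.83 tcp [529.9 286.6 155.4] yawx 2.371 zax [-0.001 -0.    -1.   ] F [-1.3 -0.9 -0.7] w 22.4 j [ 0.31  0.4   1.49 -0.    1.25 -0.49]
tool shift cm to target: [ 0.13 -0.15  0.14]
spin -0.002
```

Run:
```python
import numpy as np
piv=np.array([585,231.5]);p=np.array([529.9,286.6,155.4]);yaw=2.371
N=10;y1=1.590;tau0=.385
for k in range(1,N+1):
    f=k/N;tau=tau0*(1-f);ps=2.356+(1.590-2.356)*f;yw=yaw+(y1-yaw)*f
    r=60*np.cos(tau)+62*np.sin(tau);z=140-60*np.sin(tau)+62*np.cos(tau)-18.8
    q=np.array([*(piv+r*np.array([np.cos(ps),np.sin(ps)])),z])
    y0=yaw+(y1-yaw)*(f-1/N);x=np.array([np.cos(y0),np.sin(y0)]);yv=np.array([x[1],-x[0]])
    d=q-p;print(q.round(1),"tx %.2f ty %.2f tz %.2f spin %.3f"%(d[:2]@x/10,d[:2]@yv/10,-d[2]/10,-(y1-yaw)/N));p=q
```

```text
[534.6 290.3 159.1] tx -0.07 ty 0.59 tz -0.37 spin 0.078
[540.1 292.8 162.1] tx -0.18 ty 0.58 tz -0.30 spin 0.078
[545.8 294.7 165. ] tx -0.19 ty 0.57 tz -0.29 spin 0.078
[551.6 295.9 167.8] tx -0.20 ty 0.55 tz -0.28 spin 0.078
[557.3 296.6 170.6] tx -0.21 ty 0.54 tz -0.28 spin 0.078
[563.  296.7 173.3] tx -0.22 ty 0.52 tz -0.27 spin 0.078
[568.6 296.2 175.9] tx -0.23 ty 0.51 tz -0.26 spin 0.078
[573.9 295.1 178.4] tx -0.24 ty 0.49 tz -0.25 spin 0.078
[579.  293.6 180.8] tx -0.24 ty 0.48 tz -0.24 spin 0.078
[583.8 291.5 183.2] tx -0.25 ty 0.46 tz -0.24 spin 0.078
```

```bash
python3 -m pendant '[{"claw":255,"tx":-0.1,"ty":0.59,"tz":-0.3,"spin":0.078},{"claw":255,"tx":-0.18,"ty":0.58,"tz":-0.3,"spin":0.078},{"claw":255,"tx":-0.19,"ty":0.57,"tz":-0.29,"spin":0.078},{"claw":255,"tx":-0.2,"ty":0.55,"tz":-0.28,"spin":0.078},{"claw":255,"tx":-0.21,"ty":0.54,"tz":-0.28,"spin":0.078}]'
python3 st.py
python3 - <<'E'
from cell import env
import cv2,numpy as np
for n in("scene",):
    s=env.snapshot(n)
    f=s["frame"];c=f[140:260,340:480] if n=="scene" else f[170:290,150:310]
    cv2.imwrite(f"pics/{n}2.png",cv2.resize(c,None,fx=5,fy=5,interpolation=cv2.INTER_CUBIC))
E
```

```text
time_s: 6.45
tool_pos: [557.0, 296.5, 169.2]
orientation: [[-0.396, 0.918, -0.003], [0.918, 0.396, -0.001], [0.001, -0.003, -1.0]]
contact_force: [-0.6, -0.9, -3.4]
width: 22.3
t 6.45 tcp [557.  296.5 169.2] yawx 1.978 zax [-0.003 -0.001 -1.   ] F [-0.6 -0.9 -3.4] w 22.3 j [ 0.31  0.44  1.4   0.    1.31 -0.1 ]
```

View pics/scene2.png

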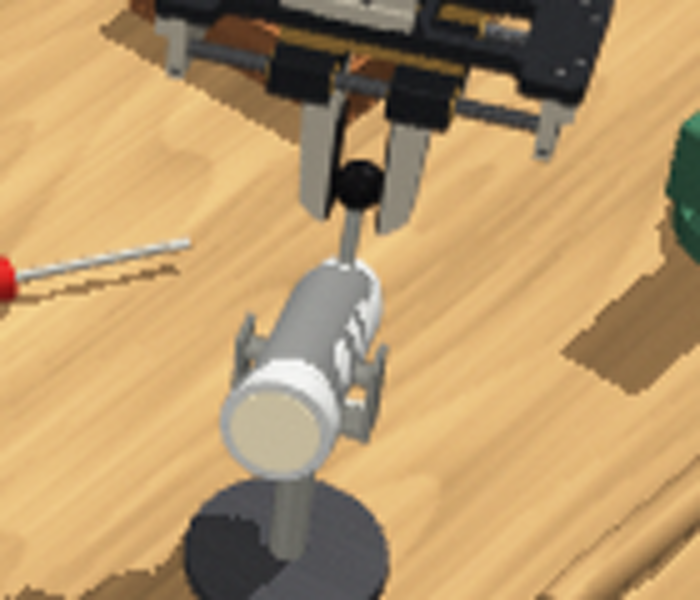

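```bash
python3 -m pendant '[{"claw":255,"tx":-0.22,"ty":0.52,"tz":-0.28,"spin":0.078},{"claw":255,"tx":-0.23,"ty":0.51,"tz":-0.27,"spin":0.078},{"claw":255,"tx":-0.24,"ty":0.49,"tz":-0.26,"spin":0.078},{"claw":255,"tx":-0.24,"ty":0.48,"tz":-0.25,"spin":0.078},{"claw":255,"tx":-0.25,"ty":0.46,"tz":-0.25,"spin":0.078}]'
python3 -m pendant '[{"claw":255,"tx":0,"ty":0,"tz":0,"spin":0}]'
python3 st.py 583.8 291.5 183.2 1.59
python3 - <<'E'
from cell import env
import cv2,numpy as np
for n in("scene","top"):
    s=env.snapshot(n);np.savez(f"pics/{n}3.npz",**s)
    f=s["frame"];c=f[140:260,340:480] if n=="scene" else f[170:290,150:310]
    cv2.imwrite(f"pics/{n}3.png",cv2.resize(c,None,fx=5,fy=5,interpolation=cv2.INTER_CUBIC))
    c=f[170:270,240:360]
    if n=="top": cv2.imwrite(f"pics/scr3.png",cv2.resize(c,None,fx=6,fy=6,interpolation=cv2.INTER_CUBIC))
E
```

```text
time_s: 7.12
tool_pos: [583.5, 291.8, 182.4]
orientation: [[-0.019, 1.0, -0.002], [1.0, 0.019, 0.0], [0.0, -0.002, -1.0]]
contact_force: [-1.6, 0.9, -3.1]
width: 22.3
time_s: 7.25
tool_pos: [584.0, 291.5, 182.7]
orientation: [[-0.021, 1.0, -0.001], [1.0, 0.021, 0.0], [0.0, -0.001, -1.0]]
contact_force: [-1.8, 0.2, -2.5]
width: 23.1
t 7.25 tcp [584.  291.5 182.7] yawx 1.592 zax [-0.001  0.    -1.   ] F [-1.8  0.2 -2.5] w 23.1 j [0.29 0.47 1.32 0.   1.36 0.27]
tool shift cm to target: [ 0.   -0.02 -0.05]
spin 0.002
```

View pics/scene3.png

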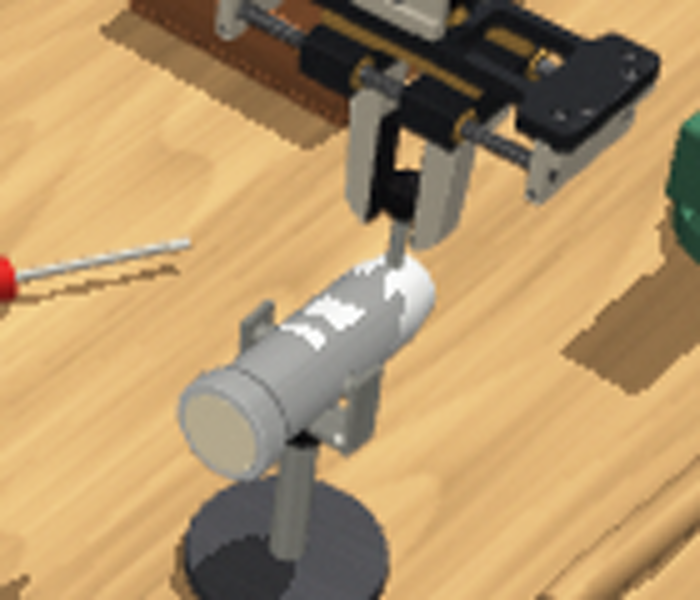

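View pics/top3.png

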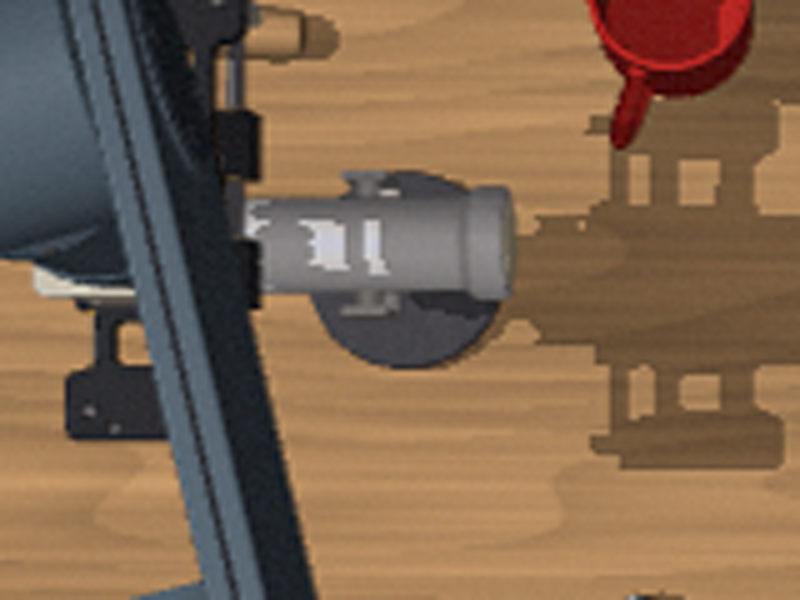

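View pics/scr3.png

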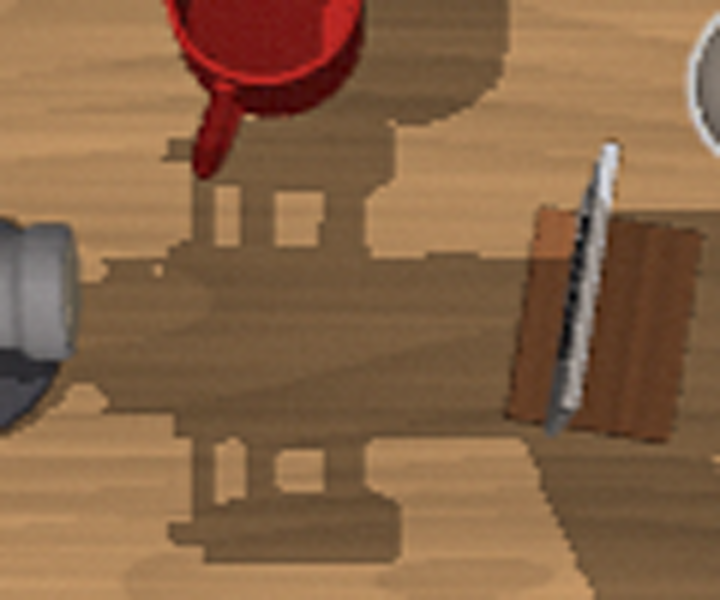

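```bash
cat > ax.py <<'E'
from h import *
import sys
k=sys.argv[1];ls=eval(sys.argv[2])
T=load("top"+k);S=load("scene"+k)
hsv=cv2.cvtColor(T["frame"],cv2.COLOR_BGR2HSV)[195:240,:,:].astype(float)
P=[]
for u in range(int(sys.argv[3]),251):
    sat=hsv[:,u,1];i0=15+8
    m=sat<70
    a=b=213-195+5
    while m[a-1]:a-=1
    while m[b+1]:b+=1
    # subpixel at sat=70
    ea=a-(70-sat[a])/(sat[a-1]-sat[a]);eb=b+(70-sat[b])/(sat[b+1]-sat[b])
    P.append((u,195+ea,195+eb))
P=np.array(P);print(P[::4].round(1))
m=(P[:,2]-P[:,1]<19.9)&(P[:,2]-P[:,1]>17.5)
Q=np.array([onz(T,u,(a+b)/2,140)[:2] for u,a,b in P])
for mm,n in((m,"barrel"),(P[:,0]>=242.5,"nose")):
    q=Q[mm]
    if n=="nose": print("nose mid",q.mean(0))
    else:
        c=np.polyfit(q[:,1],q[:,0],1);print(len(q),"x=%.4f*y+%.1f"%tuple(c),"sd",np.std(q[:,0]-np.polyval(c,q[:,1])),"at y=231.5:",np.polyval(c,231.5),"at mark:",np.polyval(c,-26.7), "at nose", np.polyval(c,175))
E
python3 ax.py 3 '(386.4,226)' 205
python3 - <<'E'
from h import *
T=load("top3");S=load("scene3")
for s,b in((S,(365,205,402,242)),):
    f=s["frame"][b[1]:b[3],b[0]:b[2]];hsv=cv2.cvtColor(f,cv2.COLOR_BGR2HSV)
    m=((hsv[...,1]>35)&(hsv[...,1]<75)&(hsv[...,2]>150)).astype(np.uint8)
    m=cv2.morphologyEx(m,cv2.MORPH_OPEN,np.ones((3,3)))
    n,l,st,c=cv2.connectedComponentsWithStats(m);i=1+np.argmax(st[1:,4]);cn=cv2.findContours((l==i).astype(np.uint8),0,1)[0][0]
    print(st[i],c[i]+[b[0],b[1]],cv2.fitEllipse(cn))
    for z in(138,140,142): print(onz(s,*(c[i]+[b[0],b[1]]),z))
E
```

```text
[ 12  14  14  15 154] [383.57142857 226.33766234] ((18.56800651550293, 21.324127197265625), (10.432046890258789, 16.554119110107422), 140.1222381591797)
[581.50996445 171.2476267  138.        ]
[582.67295307 169.66190517 140.        ]
[583.83594169 168.07618364 142.        ]Traceback (most recent call last):
  File "ax.py", line 12, in <module>
    while m[b+1]:b+=1
          ~^^^^^
IndexError: index 45 is out of bounds for axis 0 with size 45
```

```bash
cat > ax.py <<'E'
from h import *
import sys
k=sys.argv[1];u0=int(sys.argv[2])
T=load("top"+k);S=load("scene"+k)
F=8
f=cv2.resize(T["frame"][195:245,u0:260],None,fx=F,fy=F,interpolation=cv2.INTER_LINEAR);hsv=cv2.cvtColor(f,cv2.COLOR_BGR2HSV)
m=((hsv[...,1]<62)&(hsv[...,2]>82)).astype(np.uint8)
n,l,st,c=cv2.connectedComponentsWithStats(m);i=1+np.argmax(st[1:,4]);m=l==i
cv2.imwrite(f"pics/mask{k}.png",(m*255).astype(np.uint8))
cm=lambda j:(j+.5)/F-.5
R=[]
for j in range(m.shape[1]):
    r=np.where(m[:,j])[0]
    if len(r): R.append((u0+cm(j),195+cm(r[0]),195+cm(r[-1])))
R=np.array(R);print(R[::24].round(2))
w=R[:,2]-R[:,1]
for n,mm in(("barrel",(w>17.8)&(w<19.6)),("nose",w>21.5)):
    if mm.sum()<8: continue
    Q=np.array([onz(T,u,(a+b)/2,140)[:2] for u,a,b in R[mm]]);med=np.median(Q[:,0])
    c=np.polyfit(Q[:,1],Q[:,0],1);r=Q[:,0]-np.polyval(c,Q[:,1]);g=abs(r)<1;c=np.polyfit(Q[g,1],Q[g,0],1)
    print(n,g.sum(),"slope %.4f"%c[0],"sd",r[g].std().round(2),"mean",Q.mean(0).round(1),"x at y=231.5, 175, -26.7:",np.polyval(c,[231.5,175,-26.7]).round(1))
b=(360,200,410,250);s=S
f=cv2.resize(s["frame"][b[1]:b[3],b[0]:b[2]],None,fx=F,fy=F,interpolation=cv2.INTER_LINEAR).astype(int)
d=f[...,2]-f[...,0]
m=((d>22)&(d<75)&(f[...,1]>150)).astype(np.uint8);m=cv2.morphologyEx(m,cv2.MORPH_OPEN,np.ones((25,25)))
n,l,st,c=cv2.connectedComponentsWithStats(m);i=1+np.argmax(st[1:,4]);cv2.imwrite(f"pics/lens{k}.png",((l==i)*255).astype(np.uint8))
cn=cv2.findContours((l==i).astype(np.uint8),0,1)[0][0];e=cv2.fitEllipse(cn);p=np.array([b[0]+cm(e[0][0]),b[1]+cm(e[0][1])]);print("lens px",p,np.array(e[1])/F,e[2])
for z in(136,140,144): print(onz(s,*p,z).round(1))
E
python3 ax.py 3 205
```

```text
[[204.56 209.44 228.06]
 [207.56 209.44 228.06]
 [210.56 209.44 228.06]
 [213.56 209.44 232.81]
 [216.56 209.44 227.81]
 [219.56 203.69 232.69]
 [222.56 203.69 232.56]
 [225.56 203.69 232.56]
 [228.56 207.19 231.56]
 [231.56 209.69 227.56]
 [234.56 209.69 227.44]
 [237.56 209.56 227.44]
 [240.56 209.56 227.44]
 [243.56 207.69 227.94]
 [246.56 206.94 229.31]
 [249.56 207.06 229.56]]
barrel 139 slope -0.0213 sd 0.23 mean [586.  230.8] x at y=231.5, 175, -26.7: [586.  587.2 591.4]
nose 40 slope -0.0701 sd 0.19 mean [585.4 219. ] x at y=231.5, 175, -26.7: [583.7 587.7 601.8]
lens px [383.43069458 226.37268829] [11.49109745 17.30099487] 141.6193084716797
[580.2 172.5 136. ]
[582.5 169.4 140. ]
[584.8 166.2 144. ]
```

```bash
python3 -c "
import cv2,numpy as np
a=cv2.imread('pics/mask3.png');b=cv2.imread('pics/lens3.png');h=max(a.shape[0],b.shape[0]);p=lambda i:np.pad(i,((0,h-i.shape[0]),(0,4),(0,0)),constant_values=128)
c=np.hstack([p(a),p(b)]);cv2.imwrite('pics/m3.png',cv2.resize(c,(780,int(c.shape[0]*780/c.shape[1]))))"
```

```text
(no output)
```

View pics/m3.png

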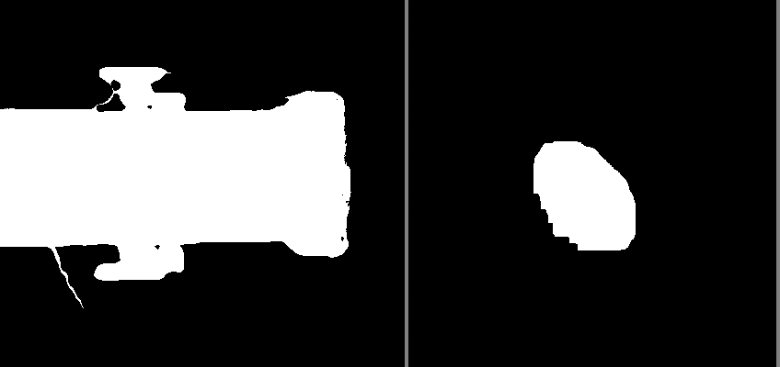

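Run:
```python
from h import *
S=load("scene3")
f=S["frame"][185:245,365:435]
cv2.imwrite("pics/sl3.png",cv2.resize(f,None,fx=10,fy=10,interpolation=cv2.INTER_CUBIC))
```

```text
(no output)
```

View pics/sl3.png

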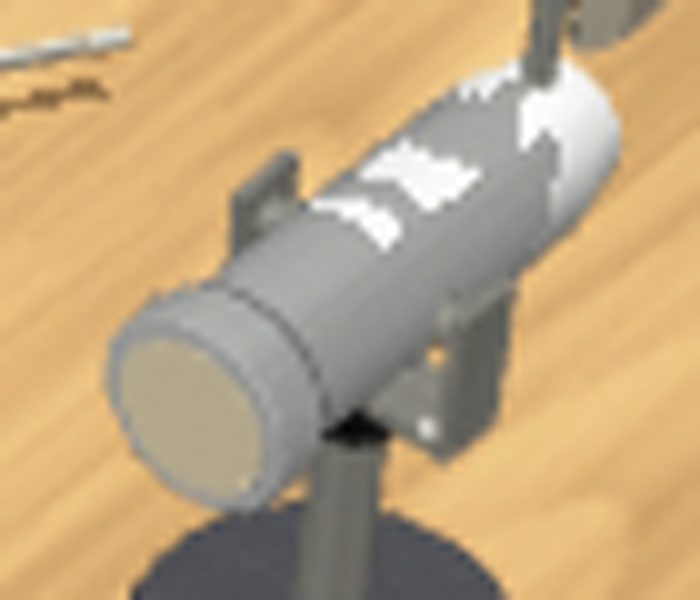

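Run:
```python
from h import *
T=load("top3");S=load("scene3")
c=lambda x,y:(365+(x+.5)/10-.5,185+(y+.5)/10-.5)
A=np.array([586.+0.0213*(231.5-250),250,140]);B=np.array([586-0.0213*(175-231.5),175,140])
ct=T["extrinsics"][:3,3];nt=np.cross(A-ct,B-ct)
for pa,pb in(((300,337),(500,168.5)),((192,420),(500,168.5)),((192,424),(500,172))):
    cs,d1=ray(S,*c(*pa));_,d2=ray(S,*c(*pb));ns=np.cross(d1,d2)
    d=np.cross(nt,ns);d/=np.linalg.norm(d);d*=-np.sign(d[1]);
    # point at y=231.5
    M=np.array([nt,ns,[0,1,0]]);p=np.linalg.solve(M,[nt@ct,ns@cs,231.5])
    print("dir",d.round(4),"tilt",np.arcsin(d[2]).round(4),"pivot",p.round(1))
# expected lens px in both
for z in(136,140,144): print(z,px(S,[587.3,166.5,z]).round(2),px(T,[587.3,166.5,z]).round(2))
print(c(192,420))
print("pivot/lens cross", two(T,((251.9+251.9)/2,218.3),S,c(192,420)))
```

```text
dir [ 0.0208 -0.9998  0.0046] tilt 0.0046 pivot [585.7 231.5 143.3]
dir [ 0.0188 -0.9995  0.0252] tilt 0.0252 pivot [585.6 231.5 144.2]
dir [ 0.0189 -0.9995  0.0243] tilt 0.0243 pivot [585.7 231.5 143.1]
136 [384.14 229.35] [251.87 218.51]
140 [384.25 228.1 ] [251.7  218.34]
144 [384.37 226.84] [251.53 218.16]
(383.75, 226.55)
pivot/lens cross (array([586.68188282, 165.3407267 , 145.40421717]), np.float64(0.4923633693655653))
```

```bash
python3 -m pendant '[{"claw":150,"tx":0,"ty":0,"tz":0,"spin":0},{"claw":0,"tx":0,"ty":0,"tz":0,"spin":0},{"claw":0,"tx":0,"ty":0,"tz":0,"spin":0}]'
python3 -m pendant '[{"claw":0,"tx":0,"ty":0,"tz":-1,"spin":0},{"claw":0,"tx":0,"ty":0,"tz":-3,"spin":0},{"claw":0,"tx":0,"ty":0,"tz":-4,"spin":0},{"claw":0,"tx":0,"ty":-4,"tz":0,"spin":0},{"claw":0,"tx":0,"ty":-5,"tz":0,"spin":0}]'
python3 -m pendant '[{"claw":0,"tx":-3,"ty":-5,"tz":0,"spin":0},{"claw":0,"tx":-6,"ty":0,"tz":0,"spin":0},{"claw":0,"tx":-6,"ty":0,"tz":0,"spin":0},{"claw":0,"tx":-6,"ty":0,"tz":0,"spin":0},{"claw":0,"tx":0,"ty":0,"tz":0,"spin":0}]'
python3 - <<'E'
from cell import env
import cv2,numpy as np
for n in("scene","top"):
    s=env.snapshot(n);np.savez(f"pics/{n}4.npz",**s)
    f=s["frame"];c=f[160:260,360:460] if n=="scene" else f[170:270,170:350]
    k=6 if n=="scene" else 4
    cv2.imwrite(f"pics/{n}4.png",cv2.resize(c,None,fx=k,fy=k,interpolation=cv2.INTER_CUBIC))
E
```

```text
time_s: 7.72
tool_pos: [584.7, 291.6, 183.8]
orientation: [[-0.02, 1.0, 0.001], [1.0, 0.02, 0.0], [0.0, 0.001, -1.0]]
contact_force: [0.2, -0.3, -0.1]
width: 48.0
time_s: 8.35
tool_pos: [494.5, 289.7, 264.4]
orientation: [[-0.019, 1.0, 0.002], [1.0, 0.019, 0.001], [0.001, 0.002, -1.0]]
contact_force: [-0.0, 1.2, -0.2]
width: 92.3
time_s: 8.98
tool_pos: [449.1, 75.0, 264.4]
orientation: [[-0.014, 1.0, 0.002], [1.0, 0.014, -0.001], [-0.001, 0.002, -1.0]]
contact_force: [0.6, 0.2, 0.3]
width: 92.8
```

View pics/scene4.png

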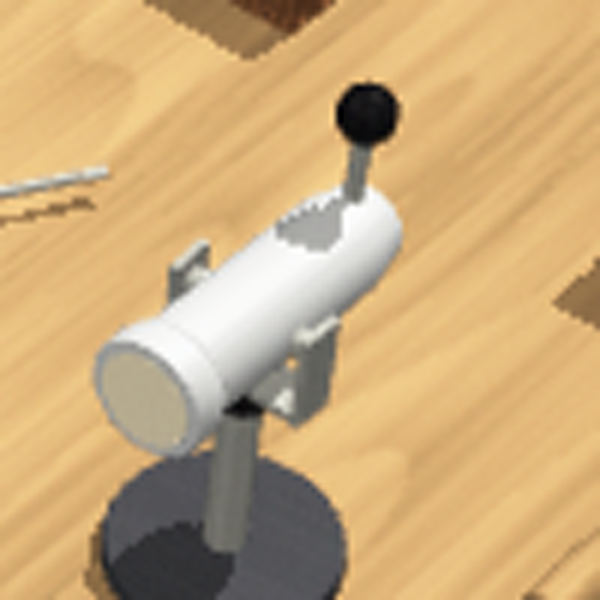

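View pics/top4.png

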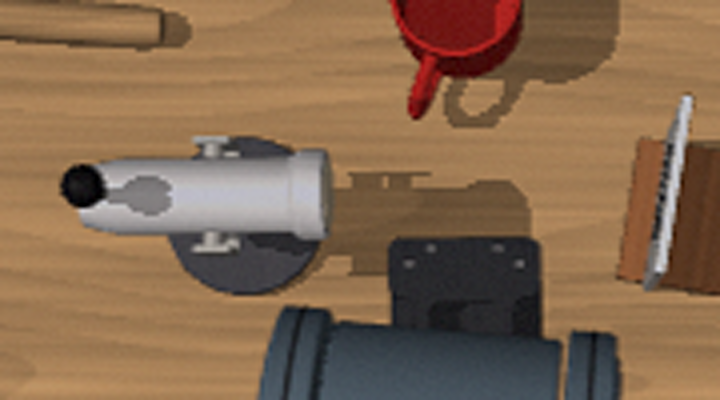

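```bash
cat > ball.py <<'E'
from h import *
import sys
k=sys.argv[1];T=load("top"+k);S=load("scene"+k)
F=8;cm=lambda j:(j+.5)/F-.5
def big(s,b): return cv2.resize(s["frame"][b[1]:b[3],b[0]:b[2]],None,fx=F,fy=F,interpolation=cv2.INTER_LINEAR)
def comp(m): 
    n,l,st,c=cv2.connectedComponentsWithStats(m.astype(np.uint8));i=1+np.argmax(st[1:,4]);return l==i
def ball(s,b,th):
    m=comp(big(s,b).max(-1)<th);cn=max(cv2.findContours(cv2.morphologyEx(m.astype(np.uint8),cv2.MORPH_OPEN,np.ones((33,33))),0,1)[0],key=len);e=cv2.fitEllipse(cn);print("ball ell",np.array(e[1])/F);return (b[0]+cm(e[0][0]),b[1]+cm(e[0][1]))
bt=ball(T,(180,205,205,230),60);bs=ball(S,(410,170,432,188),60)
B,g=two(T,bt,S,bs);print("ball",np.round(bt,2),np.round(bs,2),B.round(1),g.round(2))
# top barrel axis
b=(195,195,260,245);f=big(T,b);hsv=cv2.cvtColor(f,cv2.COLOR_BGR2HSV)
m=comp((hsv[...,1]<62)&(hsv[...,2]>95))
R=[]
for j in range(m.shape[1]):
    r=np.where(m[:,j])[0]
    if len(r): R.append((b[0]+cm(j),b[1]+cm(r[0]),b[1]+cm(r[-1])))
R=np.array(R);w=R[:,2]-R[:,1];g=(w>17.8)&(w<19.6)
Q=np.array([onz(T,u,(a+c)/2,140)[:2] for u,a,c in R[g]])
c=np.polyfit(Q[:,1],Q[:,0],1);r=Q[:,0]-np.polyval(c,Q[:,1]);h=abs(r)<.8;c=np.polyfit(Q[h,1],Q[h,0],1)
print("top axis slope %.4f"%c[0],"x at 231.5,-26.7",np.polyval(c,[231.5,-26.7]).round(1),"y range",Q[h,1].min().round(),Q[h,1].max().round(),h.sum())
nm=w>21.5;print("nose mid x",np.mean([onz(T,u,(a+c_)/2,140)[0] for u,a,c_ in R[nm]]).round(1),"front u",R[-1,0])
# lens in scene
b=(365,205,402,245);f=big(S,b).astype(int);d=f[...,2]-f[...,0]
m=comp((d>18)&(d<70)&(f[...,1]>120)&(f[...,1]<200));m=cv2.morphologyEx(m.astype(np.uint8),cv2.MORPH_OPEN,np.ones((41,41)));m=comp(m)
cv2.imwrite(f"pics/lens{k}.png",np.hstack([f.astype(np.uint8),np.repeat((m*255).astype(np.uint8)[...,None],3,2)]))
cn=max(cv2.findContours(m.astype(np.uint8),0,1)[0],key=len);e=cv2.fitEllipse(cn);lp=(b[0]+cm(e[0][0]),b[1]+cm(e[0][1]));print("lens px",np.round(lp,2),np.array(e[1])/F,e[2])
# lens 3D: intersect scene ray with top axis vertical-ish plane
A=np.array([np.polyval(c,250),250,140]);Bq=np.array([np.polyval(c,175),175,140]);ct=T["extrinsics"][:3,3];n=np.cross(A-ct,Bq-ct)
for q in (lp,):
    cs,dd=ray(S,*q);L=cs+dd*(n@(ct-cs))/(n@dd);print("lens",L.round(1))
    print("ball->lens",(L-B).round(1),"tilt by dz",((62-(B-L)[2])/125).round(4))
E
python3 ball.py 4
```

```text
ball ell [ 9.84529114 10.29798031]
ball ell [9.07618427 9.44932556]
ball [190.31 216.09] [420.79 178.53] [584.  293.2 203. ] 1.7
top axis slope -0.0246 x at 231.5,-26.7 [586.3 592.7] y range 187.0 290.0 263
nose mid x 586.7 front u 251.6875
lens px [383.43 226.4 ] [11.84499836 17.39010048] 141.93629455566406
lens [587.2 163.  148. ]
ball->lens [   3.3 -130.2  -55. ] tilt by dz 0.056
```

View pics/lens4.png

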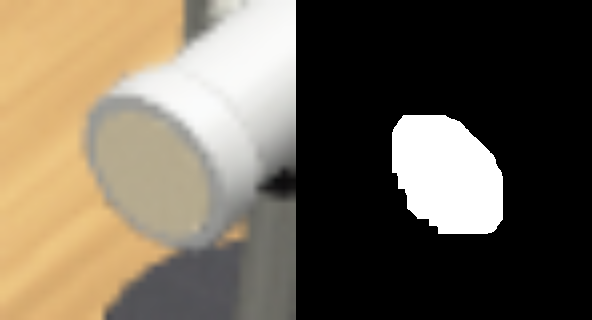

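Run:
```python
from h import *
T=load("top4");S=load("scene4")
# rotate scene image so barrel axis is horizontal, 8x
p0=np.array(px(S,[585.9,231.5,143]));p1=np.array(px(S,[587,180,143]));d=p1-p0;ang=np.arctan2(d[1],d[0])
F=8;c,s=np.cos(ang)*F,np.sin(ang)*F
M=np.array([[c,s,0],[-s,c,0]]);M[:,2]=[400,200]-M[:,:2]@p0
W=cv2.warpAffine(S["frame"],M,(800,400),flags=cv2.INTER_LINEAR)
cv2.imwrite("pics/rot4.png",W)
print(p0,p1,ang)
np.save("pics/M.npy",M)
```

```text
[402.26772421 211.94099826] [388.1306476  223.93629535] 2.437970571989098
```

View pics/rot4.png

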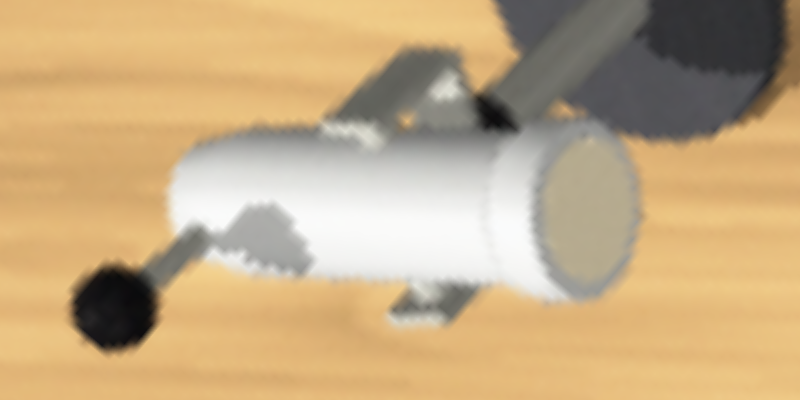

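```bash
cat > tilt.py <<'E'
from h import *
import sys
k=sys.argv[1];slope=float(sys.argv[2]);xp=float(sys.argv[3])
S=load("scene"+k);T=load("top"+k);M=np.load("pics/M.npy");Mi=cv2.invertAffineTransform(M)
W=cv2.warpAffine(S["frame"],M,(800,400),flags=cv2.INTER_LINEAR).astype(float)
d=W[...,2]-W[...,0]   # red-blue: wood high, barrel low
pts=[];lo=[];up=[]
for x in list(range(240,318,3))+list(range(330,386,4))+list(range(470,492,3)):
    col=d[:,x]
    b=230
    while col[b]<45:b+=1
    a=170
    while col[a]<45:a-=1
    if x<318: up.append((x,a))
    if x<386 or x>476: lo.append((x,b))
pu=np.polyfit(*np.array(up).T,1);pl=np.polyfit(*np.array(lo).T,1);print("upper",pu.round(3),"lower",pl.round(3))
# upper edge only seen on rear part
f=lambda x:(np.polyval(pu,x)+np.polyval(pl,x))/2
h=np.median(np.array([np.polyval(pl,x)-a for x,a in up]));print("width rear",h)
pm=np.array([[280,f(280)],[300,f(300)]])
q=lambda p:Mi[:,:2]@p+Mi[:,2]
A=np.array([xp+slope*(250-231.5),250,140]);B=np.array([xp+slope*(175-231.5),175,140]);ct=T["extrinsics"][:3,3];nt=np.cross(A-ct,B-ct);nt/=np.linalg.norm(nt)
def P(p):
    cs,dd=ray(S,*q(np.array(p)));return cs+dd*(nt@(ct-cs))/(nt@dd)
R=P([280,f(280)]);print("axis pt rear",R.round(1))
# rim ellipse: outer silhouette right end
m=(d<45).astype(np.uint8)
for lens in eval(sys.argv[4]):
    L=P(lens);v=L-R;print("lens",lens,L.round(1),"tilt",np.arctan2(v[2],np.hypot(v[0],v[1])).round(4))
v=P([380,(lambda x:f(280)+(x-280)*pl[0])(380)])-R;print("tilt from lower-edge slope",np.arctan2(v[2],np.hypot(v[0],v[1])).round(4))
E
python3 tilt.py 4 -0.0246 586.3 '[(588,209),(587,208)]'
```

```text
upper [-4.30000e-02  1.39373e+02] lower [5.40000e-02 2.61173e+02]
width rear 148.59198620968465
axis pt rear [584.9 274.  143.9]
lens (588, 209) [587.2 163.7 147.8] tilt 0.0356
lens (587, 208) [587.2 164.3 147.3] tilt 0.0314
tilt from lower-edge slope 0.0744
```

```bash
python3 st.py 585.1 292.5 264 1.588
```

```text
t 9.07 tcp [448.9  78.4 264.1] yawx 1.588 zax [ 0.001  0.001 -1.   ] F [-1.3  0.6 -0.3] w 93.0 j [-0.07  0.06  1.67  0.    1.42 -0.09]
tool shift cm to target: [21.17 14.    0.04]
spin 0.0
```

```bash
python3 -m pendant '[{"claw":0,"tx":3.6,"ty":2.3,"tz":0,"spin":0},{"claw":0,"tx":4.6,"ty":3,"tz":0,"spin":0},{"claw":0,"tx":4.6,"ty":3,"tz":0,"spin":0},{"claw":0,"tx":4.6,"ty":3,"tz":0,"spin":0},{"claw":0,"tx":3.8,"ty":2.7,"tz":0,"spin":0}]'
python3 -m pendant '[{"claw":0,"tx":0,"ty":0,"tz":0,"spin":0}]'
python3 st.py 585.1 292.5 181 1.588
```

```text
time_s: 9.7
tool_pos: [584.0, 298.2, 263.2]
orientation: [[-0.024, 1.0, 0.0], [1.0, 0.024, 0.001], [0.001, 0.0, -1.0]]
contact_force: [0.1, -0.3, 0.6]
width: 92.9
time_s: 9.82
tool_pos: [584.0, 298.4, 261.6]
orientation: [[-0.026, 1.0, -0.002], [1.0, 0.026, 0.001], [0.001, -0.002, -1.0]]
contact_force: [-0.0, -1.4, -0.2]
width: 93.0
t 9.82 tcp [584.  298.4 261.6] yawx 1.597 zax [-0.002  0.001 -1.   ] F [-0.  -1.4 -0.2] w 93.0 j [0.3  0.43 1.18 0.   1.53 0.28]
tool shift cm to target: [-0.6   0.11  8.06]
spin 0.009
```

```bash
python3 -m pendant '[{"claw":0,"tx":-0.6,"ty":0.1,"tz":2,"spin":0},{"claw":0,"tx":0,"ty":0,"tz":2,"spin":0},{"claw":0,"tx":0,"ty":0,"tz":2,"spin":0},{"claw":0,"tx":0,"ty":0,"tz":2,"spin":0},{"claw":0,"tx":0,"ty":0,"tz":0,"spin":0}]'
python3 st.py 585.1 292.5 181 1.588
```

```text
time_s: 10.45
tool_pos: [583.3, 287.7, 182.0]
orientation: [[-0.021, 1.0, -0.004], [1.0, 0.021, -0.001], [-0.001, -0.004, -1.0]]
contact_force: [-1.6, -0.5, 0.6]
width: 92.8
t 10.45 tcp [583.3 287.7 182. ] yawx 1.592 zax [-0.004 -0.001 -1.   ] F [-1.6 -0.5  0.6] w 92.8 j [ 0.29  0.46  1.32 -0.    1.36  0.27]
tool shift cm to target: [0.48 0.19 0.09]
spin 0.004
```

```bash
python3 -m pendant '[{"claw":0,"tx":0,"ty":0,"tz":0,"spin":0},{"claw":0,"tx":0,"ty":0,"tz":0,"spin":0}]'
python3 st.py 585.1 292.5 181 1.588
```

```text
time_s: 10.7
tool_pos: [585.8, 287.9, 184.7]
orientation: [[-0.02, 1.0, 0.002], [1.0, 0.02, 0.001], [0.001, 0.002, -1.0]]
contact_force: [0.5, -0.0, -0.8]
width: 92.9
t 10.7 tcp [585.8 287.9 184.7] yawx 1.591 zax [ 0.002  0.001 -1.   ] F [ 0.5 -0.  -0.8] w 92.9 j [ 0.29  0.46  1.32 -0.    1.36  0.27]
tool shift cm to target: [ 0.46 -0.06  0.37]
spin 0.003
```

```bash
python3 -m pendant '[{"claw":0,"tx":0.45,"ty":0,"tz":0.3,"spin":0},{"claw":150,"tx":0,"ty":0,"tz":0,"spin":0},{"claw":180,"tx":0,"ty":0,"tz":0,"spin":0},{"claw":180,"tx":0,"ty":0,"tz":0,"spin":0}]'
python3 st.py 585.1 292.5 181 1.588
```

```text
time_s: 11.2
tool_pos: [585.4, 292.0, 180.2]
orientation: [[-0.02, 1.0, -0.0], [1.0, 0.02, -0.0], [-0.0, -0.0, -1.0]]
contact_force: [-0.3, -0.0, -0.3]
width: 67.8
t 11.2 tcp [585.4 292.  180.2] yawx 1.591 zax [-0. -0. -1.] F [-0.3 -0.  -0.3] w 67.8 j [ 0.29  0.47  1.32 -0.    1.35  0.27]
tool shift cm to target: [ 0.05 -0.03 -0.08]
spin 0.003
```

```bash
python3 -m pendant '[{"claw":255,"tx":0,"ty":0,"tz":0,"spin":0},{"claw":255,"tx":0,"ty":0,"tz":0,"spin":0},{"claw":255,"tx":0,"ty":0,"tz":0,"spin":0},{"claw":255,"tx":0,"ty":0,"tz":0,"spin":0},{"claw":255,"tx":0,"ty":0,"tz":0,"spin":0}]'
python3 -m pendant '[{"claw":255,"tx":0,"ty":0,"tz":0,"spin":0}]'
python3 st.py 585.1 292.5 181 1.588
```

```text
time_s: 11.82
tool_pos: [585.0, 292.2, 180.2]
orientation: [[-0.02, 1.0, -0.001], [1.0, 0.02, 0.0], [0.0, -0.001, -1.0]]
contact_force: [-0.6, 0.5, -0.0]
width: 22.4
time_s: 11.95
tool_pos: [585.0, 292.1, 180.2]
orientation: [[-0.02, 1.0, -0.001], [1.0, 0.02, 0.0], [0.0, -0.001, -1.0]]
contact_force: [-1.5, 0.6, -0.4]
width: 22.2
t 11.95 tcp [585.  292.1 180.2] yawx 1.591 zax [-0.001  0.    -1.   ] F [-1.5  0.6 -0.4] w 22.2 j [0.29 0.47 1.32 0.   1.35 0.27]
tool shift cm to target: [ 0.04  0.01 -0.08]
spin 0.003
```

```bash
python3 -m pendant '[{"claw":255,"tx":-0.12,"ty":0,"tz":-0.13,"spin":0},{"claw":255,"tx":-0.12,"ty":0,"tz":-0.13,"spin":0},{"claw":255,"tx":0,"ty":0,"tz":0,"spin":0},{"claw":255,"tx":0,"ty":0,"tz":0,"spin":0}]'
python3 st.py 585.1 289.9 182.5 1.588
```

```text
time_s: 12.45
tool_pos: [585.1, 289.6, 182.8]
orientation: [[-0.02, 1.0, -0.001], [1.0, 0.02, -0.0], [-0.0, -0.001, -1.0]]
contact_force: [-2.2, 1.2, 0.5]
width: 22.5
t 12.45 tcp [585.1 289.6 182.8] yawx 1.591 zax [-0.001 -0.    -1.   ] F [-2.2  1.2  0.5] w 22.5 j [0.29 0.47 1.32 0.   1.36 0.27]
tool shift cm to target: [0.03 0.   0.03]
spin 0.003
```

```bash
python3 -m pendant '[{"claw":150,"tx":0,"ty":0,"tz":0,"spin":0},{"claw":0,"tx":0,"ty":0,"tz":0,"spin":0},{"claw":0,"tx":0,"ty":0,"tz":0,"spin":0},{"claw":0,"tx":0,"ty":0,"tz":-1,"spin":0},{"claw":0,"tx":0,"ty":0,"tz":-3,"spin":0}]'
python3 -m pendant '[{"claw":0,"tx":0,"ty":0,"tz":-4,"spin":0},{"claw":0,"tx":0,"ty":-4,"tz":0,"spin":0},{"claw":0,"tx":0,"ty":-5,"tz":0,"spin":0},{"claw":0,"tx":-3,"ty":-5,"tz":0,"spin":0},{"claw":0,"tx":-6,"ty":0,"tz":0,"spin":0}]'
python3 - <<'E'
import cv2
t=cv2.imread("pics/top0.png");s=cv2.imread("pics/scene0.png")
cv2.imwrite("pics/ct.png",cv2.resize(t[240:276,440:482],None,fx=18,fy=16*18//16,interpolation=cv2.INTER_CUBIC))
cv2.imwrite("pics/cs.png",cv2.resize(s[350:390,172:212],None,fx=15,fy=15,interpolation=cv2.INTER_CUBIC))
E
```

```text
time_s: 13.08
tool_pos: [584.6, 289.3, 222.1]
orientation: [[-0.02, 1.0, -0.003], [1.0, 0.02, -0.001], [-0.001, -0.003, -1.0]]
contact_force: [-0.2, 0.0, 0.1]
width: 67.8
time_s: 13.7
tool_pos: [444.2, 197.8, 264.1]
orientation: [[-0.026, 1.0, 0.001], [1.0, 0.026, 0.001], [0.001, 0.001, -1.0]]
contact_force: [1.0, -0.8, 0.5]
width: 93.2
```

View pics/ct.png

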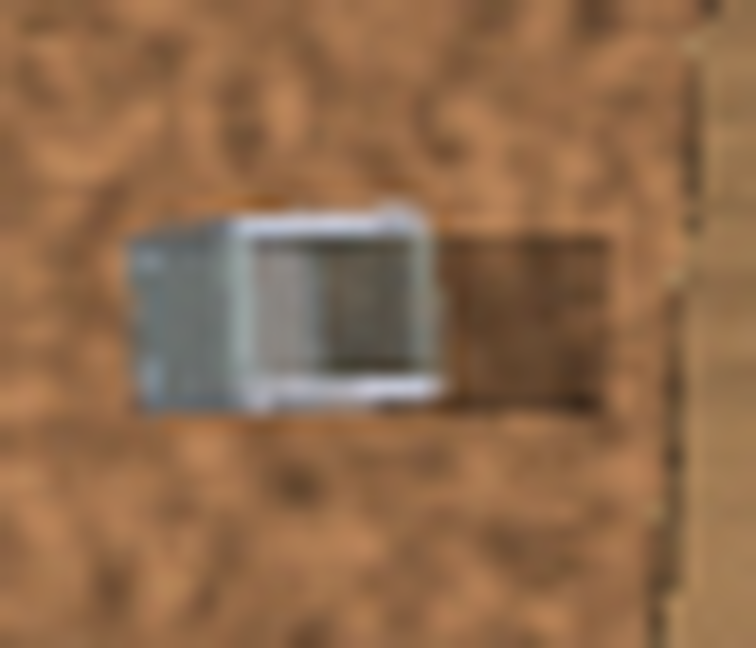

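View pics/cs.png

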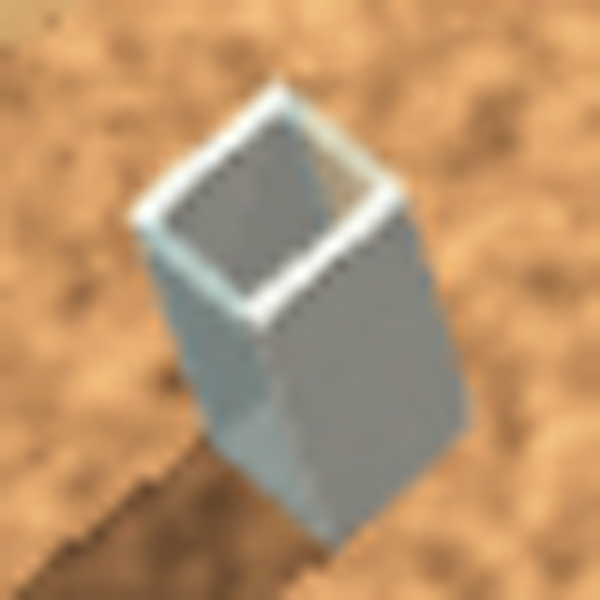

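```bash
python3 - <<'E'
from h import *
T=load("top0");S=load("scene0")
ct=lambda x,y:(440+(x+.5)/18-.5,240+(y+.5)/18-.5);cs=lambda x,y:(172+(x+.5)/15-.5,350+(y+.5)/15-.5)
for s,c,pts in((T,ct,[(232,216),(425,205),(440,398),(245,408)]),(S,cs,[(133,218),(283,85),(408,190),(255,325)])):
    q=np.array([onz(s,*c(*p),66)[:2] for p in pts]);print(q.round(1).tolist(),"ctr",q.mean(0).round(1),"sides",[np.linalg.norm(q[(i+1)%4]-q[i]).round(1) for i in range(4)])
    a=[np.arctan2(*(q[j]-q[i])[::-1]) for i,j in((0,1),(3,2))];b=[np.arctan2(*(q[j]-q[i])[::-1]) for i,j in((1,2),(0,3))];print("plate dir",np.round(a,3),"across",np.round(b,3))
E
python3 st.py 585 -26 264
```

```text
[[518.9, -314.5], [520.6, -340.8], [494.6, -342.6], [492.9, -316.1]] ctr [ 506.7 -328.5] sides [np.float64(26.3), np.float64(26.1), np.float64(26.5), np.float64(26.0)]
plate dir [-1.504 -1.51 ] across [-3.071 -3.079]
[[492.1, -341.8], [490.1, -315.4], [515.2, -313.9], [516.8, -340.6]] ctr [ 503.6 -327.9] sides [np.float64(26.5), np.float64(25.1), np.float64(26.7), np.float64(24.8)]
plate dir [1.644 1.631] across [0.058 0.049]
t 13.7 tcp [444.2 197.8 264.1] yawx 1.596 zax [ 0.001  0.001 -1.   ] F [ 1.  -0.8  0.5] w 93.2 j [0.19 0.11 1.6  0.   1.42 0.16]
tool shift cm to target: [-2.274e+01  1.350e+01  1.000e-02]
```

```bash
python3 -m pendant '[{"claw":0,"tx":0,"ty":0,"tz":0,"spin":-0.044},{"claw":0,"tx":-4,"ty":0.2,"tz":0,"spin":0},{"claw":0,"tx":-5,"ty":0.3,"tz":0,"spin":0},{"claw":0,"tx":-5,"ty":0.3,"tz":0,"spin":0},{"claw":0,"tx":-5,"ty":0.3,"tz":0,"spin":0}]'
python3 -m pendant '[{"claw":0,"tx":-5,"ty":0.3,"tz":0,"spin":0},{"claw":0,"tx":-5,"ty":0.3,"tz":0,"spin":0},{"claw":0,"tx":-5,"ty":0.3,"tz":0,"spin":0},{"claw":0,"tx":-5,"ty":0.3,"tz":0,"spin":0},{"claw":0,"tx":-5,"ty":0.3,"tz":0,"spin":0}]'
python3 -m pendant '[{"claw":0,"tx":-5,"ty":0.3,"tz":3,"spin":0},{"claw":0,"tx":-3,"ty":0.2,"tz":3,"spin":0},{"claw":0,"tx":0,"ty":0,"tz":0,"spin":0},{"claw":0,"tx":0,"ty":0,"tz":0,"spin":0}]'
python3 st.py 505 -328 120 1.635
python3 - <<'E'
from cell import env
import cv2,numpy as np
for n in("scene","top"):
    s=env.snapshot(n);np.savez(f"pics/{n}5.npz",**s)
    if n=="top": cv2.imwrite("pics/top5.png",s["frame"])
    else:
        M=np.load("pics/M.npy");cv2.imwrite("pics/rot5.png",cv2.warpAffine(s["frame"],M,(800,400)))
E
python3 ball.py 5;python3 tilt.py 5 -0.02 586.1 '[(588,209),(587,207)]'
```

```text
time_s: 14.32
tool_pos: [470.7, 6.3, 264.0]
orientation: [[-0.064, 0.998, 0.002], [0.998, 0.064, -0.0], [-0.001, 0.002, -1.0]]
contact_force: [0.8, 0.1, 0.3]
width: 92.7
time_s: 14.95
tool_pos: [501.5, -242.5, 264.0]
orientation: [[-0.064, 0.998, 0.001], [0.998, 0.064, -0.001], [-0.001, 0.001, -1.0]]
contact_force: [1.5, -0.5, 0.6]
width: 92.9
time_s: 15.45
tool_pos: [511.7, -319.8, 204.0]
orientation: [[-0.064, 0.998, 0.001], [0.998, 0.064, -0.0], [-0.0, 0.001, -1.0]]
contact_force: [-0.7, -0.3, 1.3]
width: 92.9
t 15.45 tcp [ 511.7 -319.8  204. ] yawx 1.635 zax [ 0.001 -0.    -1.   ] F [-0.7 -0.3  1.3] w 92.9 j [-0.74  0.36  1.42  0.    1.35 -0.81]
tool shift cm to target: [-0.78 -0.73  8.4 ]
spin -0.0
ball ell [ 9.91983318 10.13566589]
ball ell [9.04548645 9.41144371]
ball [191.15 215.48] [420.64 178.39] [585.  290.8 205.5] 1.79
top axis slope -0.0014 x at 231.5,-26.7 [586.4 586.7] y range 187.0 292.0 267
nose mid x 586.3 front u 251.6875
lens px [382.89 227.13] [11.23978806 17.2572422 ] 143.64971923828125
lens [586.  162.9 144.9]
ball->lens [   1.  -127.9  -60.7] tilt by dz 0.0107
upper [-3.30000e-02  1.36716e+02] lower [4.30000e-02 2.65102e+02]
width rear 149.62140168496862
axis pt rear [584.8 273.9 144.1]
lens (588, 209) [586.7 164.3 147. ] tilt 0.0266
lens (587, 207) [586.8 165.2 146.1] tilt 0.018
tilt from lower-edge slope 0.0548
```

View pics/rot5.png

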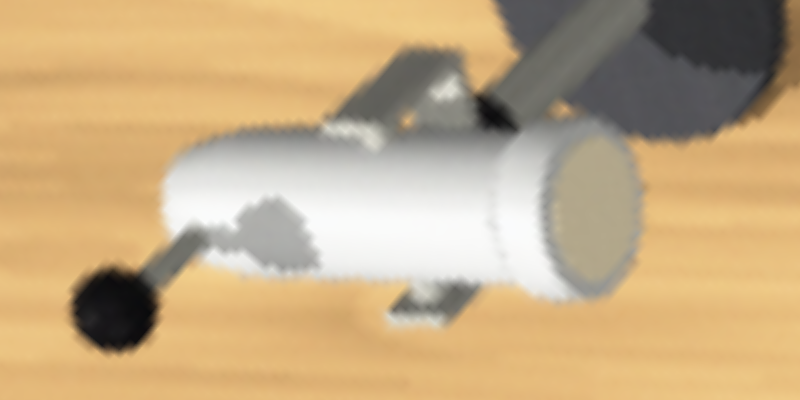

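View pics/top5.png

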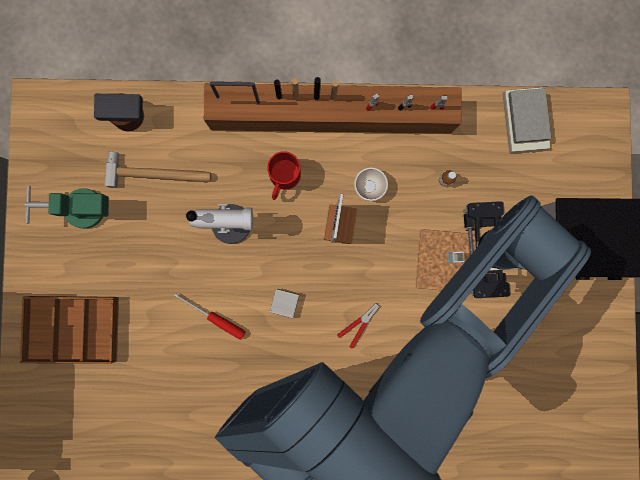

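```bash
python3 -m pendant '[{"claw":0,"tx":-0.8,"ty":-0.7,"tz":3,"spin":0},{"claw":0,"tx":0,"ty":0,"tz":4,"spin":0},{"claw":0,"tx":0,"ty":0,"tz":3,"spin":0},{"claw":0,"tx":0,"ty":0,"tz":0,"spin":0},{"claw":0,"tx":0,"ty":0,"tz":0,"spin":0}]'
python3 st.py 505.2 -328.2 28 1.635
python3 - <<'E'
from cell import env
import cv2
s=env.snapshot("scene");cv2.imwrite("pics/s6.png",cv2.resize(s["frame"][300:430,120:270],None,fx=4,fy=4,interpolation=cv2.INTER_CUBIC))
E
```

```text
time_s: 16.18
tool_pos: [506.1, -328.7, 105.0]
orientation: [[-0.065, 0.998, 0.002], [0.998, 0.065, -0.002], [-0.002, 0.002, -1.0]]
contact_force: [-0.5, 0.3, 0.7]
width: 92.7
t 16.18 tcp [ 506.1 -328.7  105. ] yawx 1.636 zax [ 0.002 -0.002 -1.   ] F [-0.5  0.3  0.7] w 92.7 j [-0.76  0.44  1.56  0.    1.14 -0.83]
tool shift cm to target: [ 0.08 -0.1   7.7 ]
spin 0.001
```

View pics/s6.png

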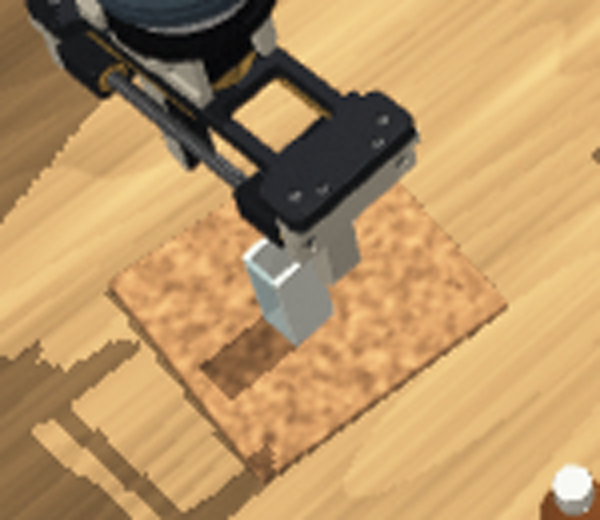

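```bash
python3 -m pendant '[{"claw":0,"tx":0,"ty":0,"tz":2,"spin":0},{"claw":0,"tx":0,"ty":0,"tz":2,"spin":0},{"claw":0,"tx":0,"ty":0,"tz":2,"spin":0},{"claw":0,"tx":0,"ty":0,"tz":1.6,"spin":0},{"claw":0,"tx":0,"ty":0,"tz":0,"spin":0}]'
python3 st.py 505.2 -328.2 28 1.635
```

```text
time_s: 16.85
tool_pos: [504.8, -328.3, 26.6]
orientation: [[-0.064, 0.998, -0.001], [0.998, 0.064, 0.001], [0.001, -0.001, -1.0]]
contact_force: [-0.4, 0.5, 0.2]
width: 93.0
t 16.85 tcp [ 504.8 -328.3   26.6] yawx 1.635 zax [-0.001  0.001 -1.   ] F [-0.4  0.5  0.2] w 93.0 j [-0.76  0.54  1.63  0.    0.98 -0.83]
tool shift cm to target: [ 0.01  0.04 -0.14]
spin -0.0
```

```bash
python3 -m pendant '[{"claw":140,"tx":0,"ty":0,"tz":0,"spin":0},{"claw":165,"tx":0,"ty":0,"tz":0,"spin":0},{"claw":165,"tx":0,"ty":0,"tz":0,"spin":0},{"claw":165,"tx":0,"ty":0,"tz":0,"spin":0},{"claw":180,"tx":0,"ty":0,"tz":0,"spin":0}]'
python3 -m pendant '[{"claw":190,"tx":0,"ty":0,"tz":0,"spin":0},{"claw":220,"tx":0,"ty":0,"tz":0,"spin":0},{"claw":255,"tx":0,"ty":0,"tz":0,"spin":0},{"claw":255,"tx":0,"ty":0,"tz":0,"spin":0},{"claw":255,"tx":0,"ty":0,"tz":0,"spin":0}]'
python3 - <<'E'
from cell import env
import cv2
s=env.snapshot("scene");cv2.imwrite("pics/s7.png",cv2.resize(s["frame"][300:430,120:270],None,fx=4,fy=4,interpolation=cv2.INTER_CUBIC))
E
```

```text
time_s: 17.48
tool_pos: [504.9, -328.6, 26.9]
orientation: [[-0.064, 0.998, 0.0], [0.998, 0.064, -0.0], [-0.0, 0.0, -1.0]]
contact_force: [-1.1, -0.1, 0.2]
width: 47.9
time_s: 18.1
tool_pos: [504.9, -328.5, 26.8]
orientation: [[-0.064, 0.998, 0.0], [0.998, 0.064, 0.0], [0.0, 0.0, -1.0]]
contact_force: [0.2, -0.1, 0.1]
width: 25.8
```

View pics/s7.png

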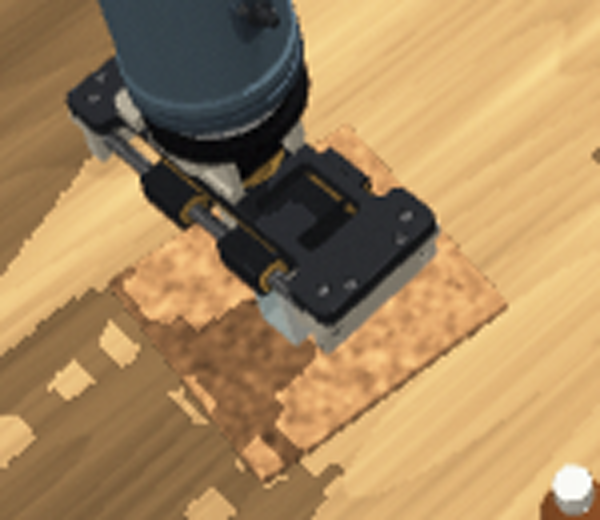

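```bash
python3 -m pendant '[{"claw":255,"tx":0,"ty":0,"tz":-0.5,"spin":0},{"claw":255,"tx":0,"ty":0,"tz":-1.5,"spin":0},{"claw":255,"tx":0,"ty":0,"tz":-3,"spin":0},{"claw":255,"tx":0,"ty":0,"tz":-4,"spin":0},{"claw":255,"tx":0,"ty":0,"tz":-4,"spin":0}]'
python3 -m pendant '[{"claw":255,"tx":0,"ty":0,"tz":-4,"spin":0},{"claw":255,"tx":0,"ty":0,"tz":-4,"spin":0},{"claw":255,"tx":0,"ty":0,"tz":-3,"spin":0.056},{"claw":255,"tx":0,"ty":0,"tz":0,"spin":0},{"claw":255,"tx":0,"ty":0,"tz":0,"spin":0}]'
python3 - <<'E'
from cell import env
import cv2
for n in("scene","top"):
    s=env.snapshot(n);f=s["frame"];f=f[220:430,80:290] if n=="scene" else f[180:330,400:550]
    k=600/f.shape[0];cv2.imwrite(f"pics/{n}8.png",cv2.resize(f,None,fx=k,fy=k,interpolation=cv2.INTER_CUBIC))
E
python3 st.py 586.5 70 264 1.579
```

```text
time_s: 18.77
tool_pos: [504.9, -328.5, 159.2]
orientation: [[-0.064, 0.998, 0.001], [0.998, 0.064, -0.001], [-0.001, 0.001, -1.0]]
contact_force: [-0.9, -0.3, 0.1]
width: 25.9
time_s: 19.4
tool_pos: [504.5, -328.1, 266.1]
orientation: [[-0.009, 1.0, -0.001], [1.0, 0.009, 0.001], [0.001, -0.001, -1.0]]
contact_force: [-0.5, -0.1, -0.8]
width: 25.9
t 19.5 tcp [ 504.2 -327.9  265.2] yawx 1.579 zax [-0.002  0.002 -1.   ] F [-0.6  1.3 -1.3] w 26.0 j [-0.76  0.33  1.32  0.    1.49 -0.77]
tool shift cm to target: [39.72  8.57  0.18]
spin 0.0
```

View pics/scene8.png

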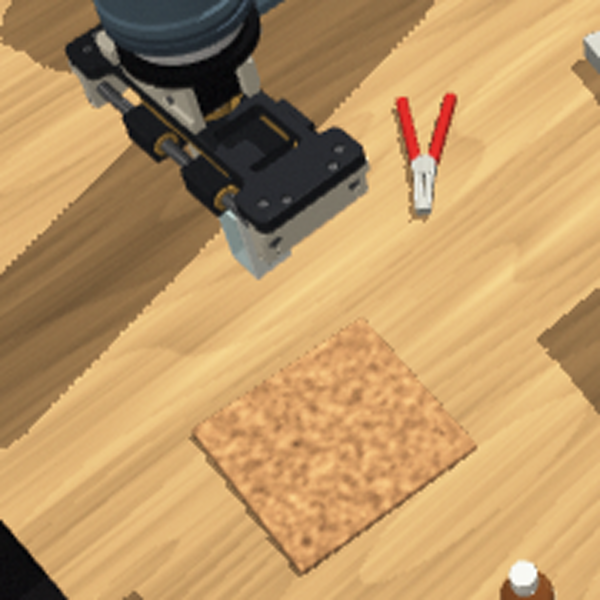

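```bash
python3 -m pendant '[{"claw":255,"tx":2,"ty":0.4,"tz":0,"spin":0},{"claw":255,"tx":3.8,"ty":0.8,"tz":0,"spin":0},{"claw":255,"tx":4,"ty":0.9,"tz":0,"spin":0},{"claw":255,"tx":4,"ty":0.9,"tz":0,"spin":0},{"claw":255,"tx":4,"ty":0.9,"tz":0,"spin":0}]'
python3 -m pendant '[{"claw":255,"tx":4,"ty":0.9,"tz":0,"spin":0},{"claw":255,"tx":4,"ty":0.9,"tz":0,"spin":0},{"claw":255,"tx":4,"ty":0.9,"tz":0,"spin":0},{"claw":255,"tx":4,"ty":0.8,"tz":0,"spin":0},{"claw":255,"tx":3,"ty":0.6,"tz":0,"spin":0}]'
python3 -m pendant '[{"claw":255,"tx":2,"ty":0.4,"tz":0,"spin":0},{"claw":255,"tx":0.9,"ty":0.1,"tz":0,"spin":0},{"claw":255,"tx":0,"ty":0,"tz":0,"spin":0},{"claw":255,"tx":0,"ty":0,"tz":0,"spin":0},{"claw":255,"tx":0,"ty":0,"tz":0,"spin":0}]'
python3 st.py 586.5 70 131 1.579
```

```text
time_s: 20.12
tool_pos: [542.3, -147.4, 266.1]
orientation: [[-0.009, 1.0, -0.001], [1.0, 0.009, 0.001], [0.001, -0.001, -1.0]]
contact_force: [-0.2, 1.0, -0.5]
width: 25.9
time_s: 20.75
tool_pos: [581.2, 43.3, 266.1]
orientation: [[-0.01, 1.0, -0.002], [1.0, 0.01, 0.001], [0.001, -0.002, -1.0]]
contact_force: [0.5, -0.3, -0.8]
width: 25.8
time_s: 21.38
tool_pos: [586.8, 68.1, 266.9]
orientation: [[-0.007, 1.0, 0.0], [1.0, 0.007, -0.0], [-0.0, 0.0, -1.0]]
contact_force: [0.2, 0.3, -0.5]
width: 25.6
t 21.38 tcp [586.8  68.1 266.9] yawx 1.577 zax [ 0. -0. -1.] F [ 0.2  0.3 -0.5] w 25.6 j [-0.07  0.31  1.35 -0.    1.48 -0.08]
tool shift cm to target: [ 0.19 -0.03 13.59]
spin -0.002
```

```bash
python3 -m pendant '[{"claw":255,"tx":0.1,"ty":0,"tz":2,"spin":0},{"claw":255,"tx":0,"ty":0,"tz":3,"spin":0},{"claw":255,"tx":0,"ty":0,"tz":3,"spin":0},{"claw":255,"tx":0,"ty":0,"tz":3,"spin":0},{"claw":255,"tx":0,"ty":0,"tz":1.5,"spin":0}]'
python3 -m pendant '[{"claw":255,"tx":0,"ty":0,"tz":1.1,"spin":0},{"claw":255,"tx":0,"ty":0,"tz":0,"spin":0},{"claw":255,"tx":0,"ty":0,"tz":0,"spin":0},{"claw":255,"tx":0,"ty":0,"tz":0,"spin":0}]'
python3 st.py 586.5 70 131 1.579
python3 - <<'E'
from cell import env
import cv2,numpy as np
for n in("scene","top"):
    s=env.snapshot(n);np.savez(f"pics/{n}9.npz",**s);f=s["frame"];f=f[140:370,240:470] if n=="scene" else f[140:290,180:400]
    k=600/f.shape[0] if n=="scene" else 3.6;cv2.imwrite(f"pics/{n}9.png",cv2.resize(f,None,fx=k,fy=k,interpolation=cv2.INTER_CUBIC))
E
```

```text
time_s: 22.0
tool_pos: [585.9, 69.5, 140.2]
orientation: [[-0.007, 1.0, -0.002], [1.0, 0.007, 0.0], [0.0, -0.002, -1.0]]
contact_force: [0.8, -0.3, -1.0]
width: 26.0
time_s: 22.5
tool_pos: [587.4, 70.1, 131.8]
orientation: [[-0.008, 1.0, 0.002], [1.0, 0.008, -0.0], [-0.0, 0.002, -1.0]]
contact_force: [-0.2, -0.9, -0.3]
width: 25.9
t 22.5 tcp [587.4  70.1 131.8] yawx 1.579 zax [ 0.002 -0.    -1.   ] F [-0.2 -0.9 -0.3] w 25.9 j [-0.07  0.4   1.55 -0.    1.19 -0.08]
tool shift cm to target: [-0.01 -0.09  0.08]
spin -0.0
```

View pics/scene9.png

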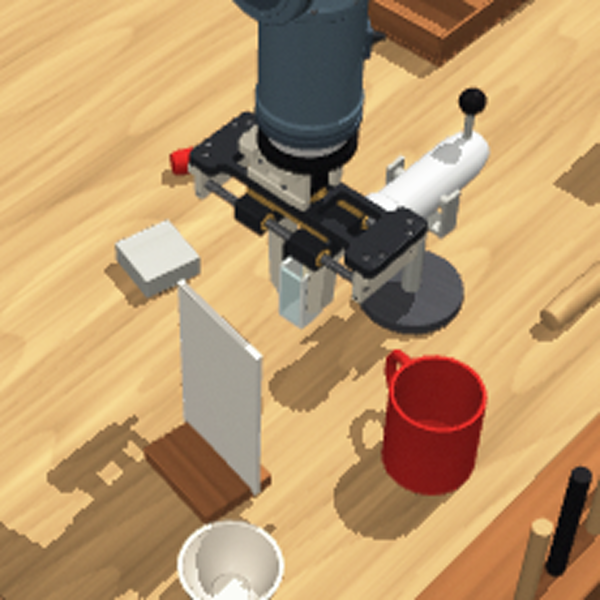

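View pics/top9.png

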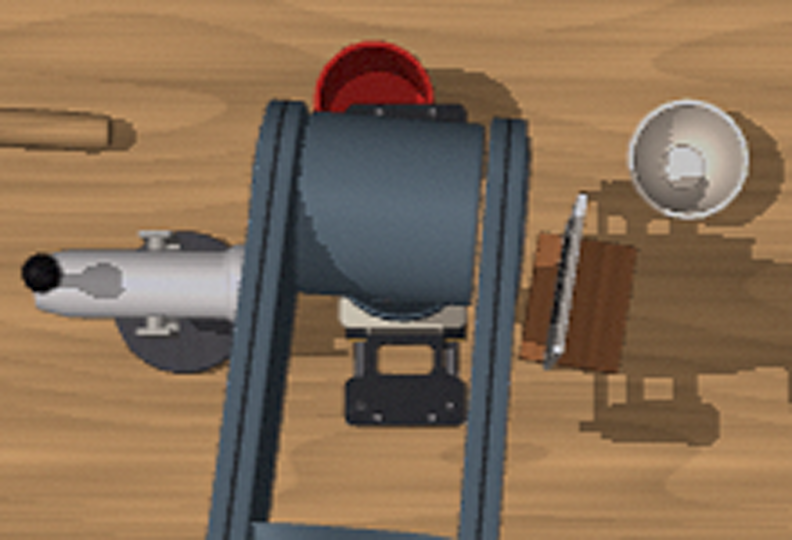

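```bash
python3 ball.py 9 2>&1 | head -3; python3 -m pendant '[{"claw":255,"tx":0,"ty":0,"tz":0,"spin":0},{"claw":255,"tx":0,"ty":0,"tz":0,"spin":0}]'; python3 st.py 586.5 70 131 1.579
python3 - <<'E'
import numpy as np,cv2
f=np.load("pics/scene9.npz")["frame"][225:275,335:385];cv2.imwrite("pics/c9.png",cv2.resize(f,None,fx=12,fy=12,interpolation=cv2.INTER_CUBIC))
E
```

```text
ball ell [ 9.88842678 10.11609268]
ball ell [8.88731384 9.32184029]
ball [191.12 215.47] [420.67 178.38] [585.1 290.9 205.5] 1.76
time_s: 22.85
tool_pos: [586.8, 70.1, 130.9]
orientation: [[-0.008, 1.0, 0.0], [1.0, 0.008, -0.0], [-0.0, 0.0, -1.0]]
contact_force: [0.9, -0.2, -0.1]
width: 26.2
t 22.85 tcp [586.8  70.1 130.9] yawx 1.579 zax [ 0. -0. -1.] F [ 0.9 -0.2 -0.1] w 26.2 j [-0.07  0.4   1.56 -0.    1.19 -0.08]
tool shift cm to target: [-0.01 -0.03 -0.01]
spin -0.0
```

View pics/c9.png

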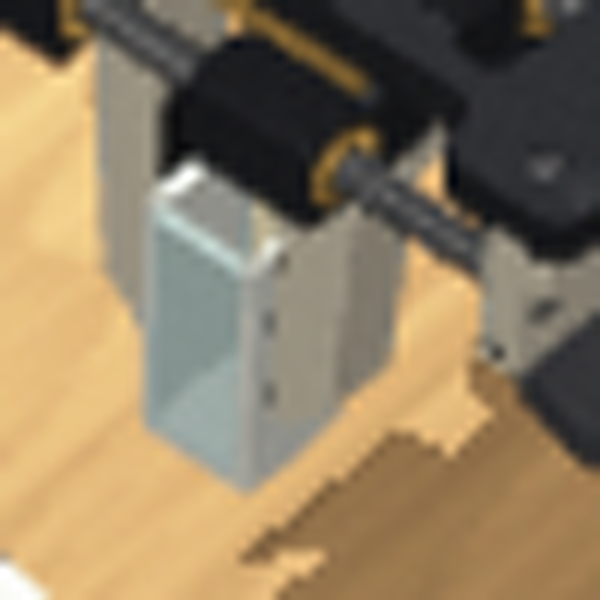

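```bash
python3 -c "
from cell import env
print(env.job_done())"; python3 st.py
```

```text
the job is handed in; nothing more can be done
None
the job is handed in; nothing more can be done
```

The lamp is turned to point at the ring mark, and the arm is holding the cell upright in the beam. I handed the job in at about 23 s of the 54 s allowed; no verdict was reported.

**Lamp:**
- I gripped the ball handle and turned and tilted the head. It sat about 0.04 rad nose-up, so I gripped it again and corrected it.
- Pictures taken after the second release put the beam within about 3–4 mm of the mark sideways.
- Tilt is close to level, but the estimates did not all agree. The ball and lens heights gave about 0 to 0.01 rad, hand-read rim points about 0.02–0.03, and the barrel's lower edge 0.05. I trusted the first because the edge slope is skewed by perspective.
- The scene camera read roughly 3.5 mm too high near the lamp. I allowed for that in the heights. No light spot is drawn on the screen, so the aim could only be checked by geometry.

**Cell:**
- I gripped it by the two frosted faces, with the jaws stopping at 26 mm.
- It is held midway between lamp and screen, with its middle at about (587, 70, 140) mm.
- The windows are square to the beam within about 0.01 rad.
- The last close-up shows it upright, with the fingers on the frosted sides and the screen-side window clear. The lamp-side window was out of view.

**Everything else:** the lamp's ball had not moved since the second release, and no contact force showed at the end. I did not move any of the other objects.

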